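# Start the fume hood and raise its sash to the working mark

## Robot

A 6-joint arm with a two-finger parallel gripper is mounted at the origin on a cart in front of the work surface, level with it; the furniture and walls round the work are solid. World frame = base frame: x ahead of the robot, y to its left, z up, the work surface at z = 0. Lengths are in mm, angles in rad, forces in N, time in s.
With the tool pointing down it reaches from about 275 to 1000 mm from the base axis. Payload 8.4 kg.
Tool frame: the origin (TCP) lies midway between the tips of the shut fingers; the grasp point (between the pads) lies 19 mm behind it; z points along the fingers, y is the line along which they close (so a half turn about z gives the same grasp; the last joint's range is limited). The gripper opens to 85 mm and grips with 20 to 120 N. Pads are 22 mm wide; open, the fingers measure 114 mm over their backs; the gripper's body (76 mm by 85 mm) begins 54 mm behind the grasp point. The pads swing forward as they close: fully open they stand 13 mm farther back than shut.
Start: joints at [1.149, 0.353, 1.633, -0, 1.155, -0.002], TCP at [254.735, 570.734, 209.281] pointing down, gripper open.
Joint ranges: [-2.63, 2.63], [-0.92, 2.1], [0.06, 2.66], [-1.3, 4.44], [0, 2.69], [-3.02, 3.02]. Speed limits (rad/s): [2.22, 2.22, 2.79, 3.14, 3.14, 3.14].

## Interface

Orientations are given as [roll, pitch, yaw] about the fixed x, y, z axes, in that order (R = Rz(yaw) Ry(pitch) Rx(roll)).
In Python, from rig import telemetry, optics, r gives the robot as it stands.
- The arm moves only by the tool play_rows, never from a script. Its arguments are lists of equal length, an entry for each row: "dp": the shift along the tool's x, y, z in units of 40 mm (1.0 is 40 mm), a list of three; "rot": the turn, a rotation vector about the tool's x, y, z in units of 6 degrees (1.0 is 6 degrees), a list of three. In form: {"dp": [[tx, ty, tz], ...], "rot": [[ax, ay, az], ...]}. A call has 1 to 5 rows; each row is the pose to reach, as a shift and turn from the pose commanded when the call began, along the tool's axes at that moment; what a row does not reach only later rows make up. A row lasts 1/12 s, in which the tool goes at most 41.7 mm and 7.16 degrees, less where a joint would pass 70% of its speed; a pose out of reach is approached as far as the arm can. A call with a gripper value outside its range is refused whole. "fingers" is the opening, from 0 (shut) to 1 (fully open), set as the call begins (left out, the last holds). The fingers move at their own pace and stop on an object; "grip_force" is the grip in N (left out, the last holds). Time passes only in rows, so rows that repeat a pose let the fingers close. It gives the time, the measured TCP pose, the force, the opening and the grip force at its end, in the units of the state.
- telemetry.sense(): the state, without advancing time (a new reading comes with each control period).
- optics.grab_frame(name): name is "side" or "top"; returns a dict with "color" (384x512x3 uint8, red, green, blue), "mtx" (3x3 intrinsics, pixels), "R" (3x3) and "t" (3): a world point X has camera coordinates R X + t. Camera axes: x right, y down, z forward; pixel columns grow to the right and rows downward; lengths in mm; the calibration is good to about 2 mm. A picture is of the moment at which its call begins. There is no depth.
- r.sign_off(): hands the job in; it is judged then, once.
The state is a dict: "clock": time; "qpos": joint angles; "qvel": joint speeds; "joint_efforts": joint torques, N m; "eef_pos": TCP position; "tcp_rot": TCP orientation; "contact_force": force on the tool from outside, world axes, zero at the start; "wrist_torque": the same for the moment, N m; "opening": opening from 0.0 (shut) to 1.0 (fully open); "grasp_force": force on a finger pad.
Only numpy, scipy, OpenCV 4.12 (cv2) and the standard library are available. Lean on these libraries where they do the work, as an engineer would, in place of code of your own. Each camera call takes 0.05 s, during which the arm holds its last target. There are 200 camera calls.

## Task

Make the soldering fume hood ready for work. First turn its fan on: press the raised half of the paddle rocker on the small grey switch box fully down. Then push the hood's counterweighted window gently and steadily up from beneath its finger lip until the top of the lip is level with the tip of the dark pointer on the left post, and leave it standing there; grip and lift nothing, and leave the other things on the bench where they are.

Things in the scene. Friction and masses are not known exactly. Their poses are not given: they have to be found in the camera images.
- hood: White sheet-metal fume hood over the soldering turntable, fixed, 340 wide, 300 deep, 335 high in front. Origin on the bench top (120 mm above the low board), middle of its front face; +x into the hood, +y to its left post (robot's left), z up. Two aluminium posts, 34 wide, inner faces 137 mm left and right of the middle, guide the window.
- sash: The window: a clear pane in an aluminium frame, 274 wide, 150 high, sliding straight up and down (travel 145 mm; lowest with the lip's underside 40 mm over the bench top). Origin: middle of the lip's underside, at the hood's front face; axes as the hood's. Balanced: it stays where left, 2 N moves it, pushed fast it coasts some mm. Never over 20 N on it, as from pinching the lip or ramming a stop.
- lip_under (a point): Middle of the underside of the window's finger lip, 4.5 mm behind its rounded nose. The lip is an 8 mm thick aluminium ledge, 268 mm long, at the foot of the window, standing 31 mm out from the hood's front face toward the robot. The space under it is clear down to the bench top, whose front edge lies about below the lip, and the wooden bench pin, whose top is level with the bench top.
- lip_top (a point): Left end of the lip's flat top face, right beside the left post: the point to bring level with the pointer tip (8 mm above lip_under).
- pointer: Dark steel height pointer, 18 mm high, with a steel thumb screw, clipped on the front of the hood's left post; its point looks right, to the window. Fixed in a run, at another height each time. Origin at its tip; z up.
- pointer_tip (a point): The tip of the pointer: the working height for the top of the lip.
- switch_box: Grey switch box of the hood's fan, 92 x 60 mm and 31 mm high, fixed on the low board to the left or right in front of the robot. Origin in the middle of its underside; +x points along its length to the half of the rocker that is raised at the start (the one marked with a white bar; a white ring marks the other half).
- rocker (a joint): Black paddle rocker on the switch box, 60 x 34 mm, pivoting about the box's y axis at its middle, 36 mm above the board. 0 = off (bar half up), 0.32 rad = fully on (bar half down); it stays as it is left. About 2.5 N on the raised half tips it; it counts as on above 0.22.
- rocker_press (a point): The place to press: on top of the rocker's bar half, 20 mm from the pivot, about 45 mm above the board when off. It moves with the rocker, down about 6 mm to fully on.
- ring_box: Bystander: dark violet ring box, 40 x 46 x 32 mm, loose on the low board. Origin in the middle of its underside.
- flux_bottle: Bystander: small white dropper bottle with a green cap, 25 mm across, 58 high, loose on the low board. Origin in the middle of its underside.
- oil_jar: Bystander: small glass jar of yellow oil, 37 mm across, 48 high, loose on the low board. Origin in the middle of its underside.
- pliers: Bystander: green-handled pliers, 140 x 47 x 11 mm, lying loose on the low board. Origin in the middle of its underside, x along its length.

How it is judged:
By the outcome, as a careful person would: the job done as asked, in the order asked, and still so for the second after the job is handed in, with the robot touching nothing.
It also fails if it takes over 50 s, if anything falls off the work surface, if the arm or the gripper's body presses on something with over 40 N, if the wrist force passes 120 N, or if a joint passes its speed limit or range.

## Working session

There is one attempt and no reset: what is moved stays moved. The work goes in short steps, Python scripts to look and compute and a tool call to move; the robot and the scene stay as the last step left them, time stands still between calls to the robot, and variables do not carry over. Pictures are saved under pics/ and viewed, at most 10 in all, crops included, and the job is handed in when it is done.

Besides the shell and the picture viewer there is one more tool, called by a JSON object that holds its "op" and its "data". play_rows: Moves the arm, as the interface text tells. Its arguments: {"type":"object","properties":{"dp":{"type":"array"},"rot":{"type":"array"},"fingers":{"type":"number"},"grip_force":{"type":"number"}},"required":["dp","rot"]}

```bash
mkdir -p pics; ls; python3 - <<'E'
from rig import telemetry, optics, r
import cv2,numpy as np
for n in("side","top"):
    f=optics.grab_frame(n);np.savez(f"pics/{n}0.npz",**f)
    cv2.imwrite(f"pics/{n}0.png",cv2.resize(f["color"][:,:,::-1],(800,600),interpolation=cv2.INTER_CUBIC))
    print(n,f["mtx"].tolist(),f["R"].round(4).tolist(),f["t"].round(1).tolist(),(-f["R"].T@f["t"]).round())
print(telemetry.sense())
E
```

```text
pics
side [[486.00129411087994, 0.0, 251.2894943077294], [0.0, 486.00129411087994, 195.8647403335679], [0.0, 0.0, 1.0]] [[0.828, -0.5607, 0.0078], [-0.249, -0.38, -0.8908], [0.5025, 0.7356, -0.4543]] [-511.6, 292.9, 1160.5] [  -87. -1029.   792.]
top [[415.93328792010453, 0.0, 250.00370490950857], [0.0, 415.93328792010453, 192.3709963598754], [0.0, 0.0, 1.0]] [[-0.0954, -0.9954, -0.0032], [-0.9753, 0.0941, -0.1997], [0.1991, -0.016, -0.9799]] [14.4, 603.8, 1104.4] [ 370.  -25. 1203.]
{'clock': 0.1, 'qpos': array([ 1.14863864e+00,  3.53571977e-01,  1.63405106e+00,  2.00445928e-05,
        1.15522238e+00, -2.42139261e-03]), 'qvel': array([ 0.00040009, -0.00125691, -0.00283934,  0.00028042, -0.00113169,
        0.00052257]), 'joint_efforts': array([ 4.73302907e-05, -6.06359982e+01, -3.42820430e+01, -9.21755856e-06,
        3.99818702e-03,  6.76840642e-06]), 'eef_pos': array([254.51862072, 570.32814043, 208.6448226 ]), 'tcp_rot': array([-3.14033993e+00, -2.13617257e-05,  2.72184825e+00]), 'contact_force': array([-0.76193669,  0.40605171,  0.03644113]), 'wrist_torque': array([-0.00745466, -0.00835569,  0.01119324]), 'grasp_force': 0.0, 'opening': 0.9995744285775752}
```

View pics/side0.png

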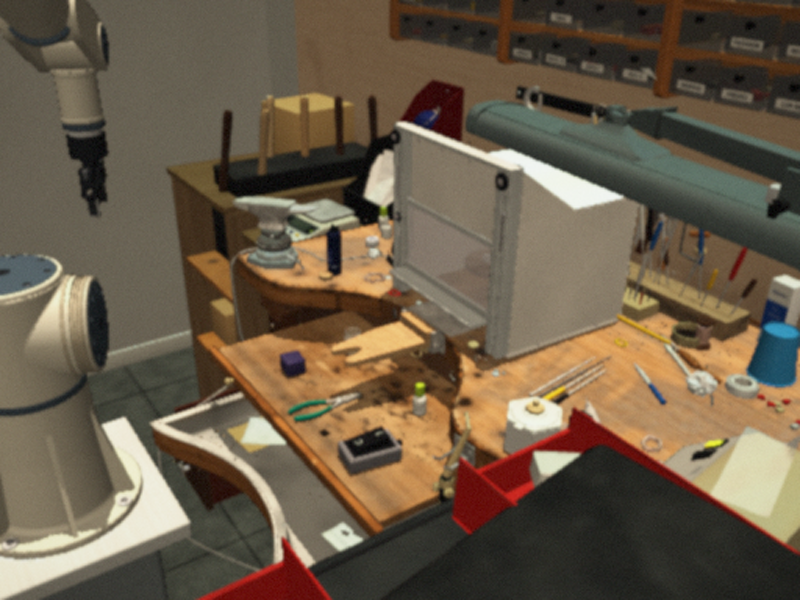

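View pics/top0.png

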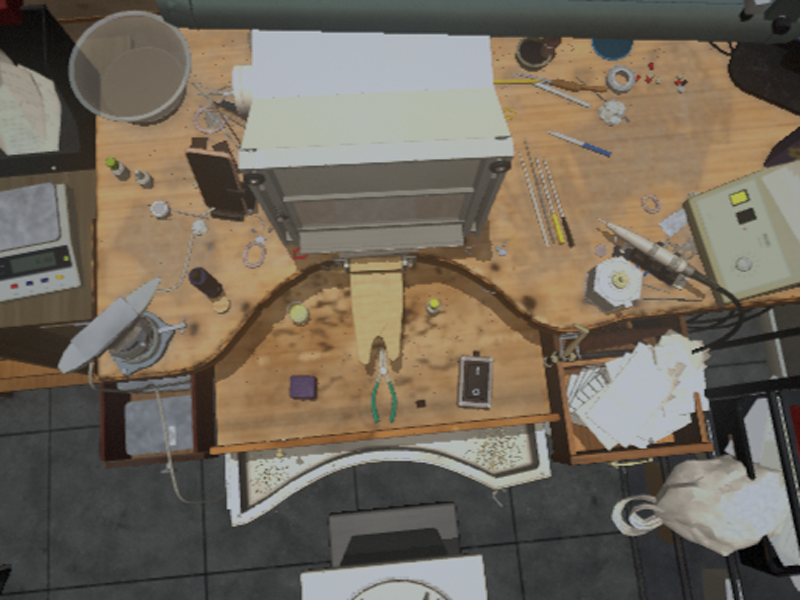

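The side view shows the switch box at (370,450) and the hood's left post at about x=400, y=130–280. The top view shows the box at (476,381), the lip from (300,240) to (463,240), and the bench pin in the middle. Next I'll zoom in on the box and the left post.

```bash
python3 - <<'E'
import cv2,numpy as np
s=np.load("pics/side0.npz")["color"][:,:,::-1];t=np.load("pics/top0.npz")["color"][:,:,::-1]
def c(im,x,y,w,h,W,H):return cv2.resize(im[y:y+h,x:x+w],(W,H),interpolation=cv2.INTER_CUBIC)
a=np.hstack([c(s,205,265,64,48,400,300),c(t,280,220,48,36,400,300)])
b=np.hstack([c(s,240,70,100,150,200,300),c(s,245,115,40,60,200,300),c(t,150,95,160,75,400,300)])
cv2.imwrite("pics/c1.png",np.vstack([a,b]))
E
```

```text
(no output)
```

View pics/c1.png

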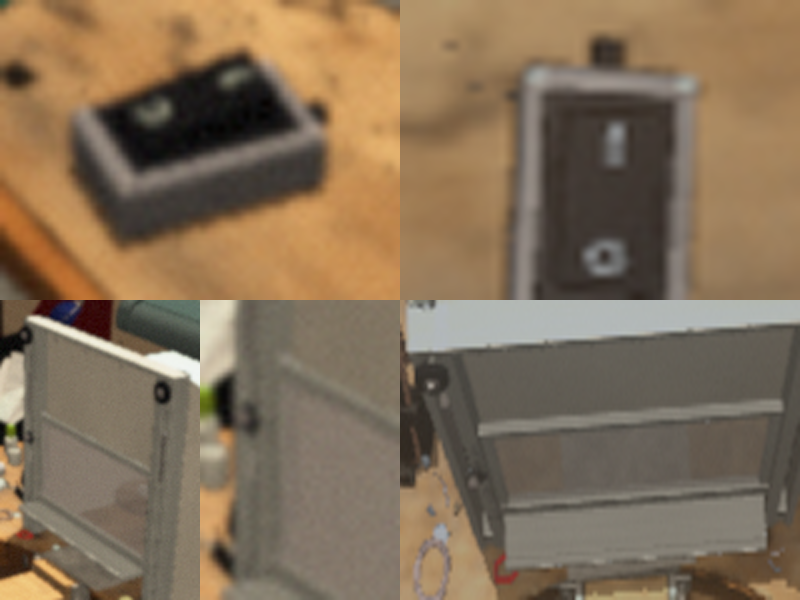

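```bash
cat > h.py <<'E'
import numpy as np,cv2
def ray(f,u,v):
    d=f["R"].T@np.linalg.solve(f["mtx"],[u,v,1.]);return -f["R"].T@f["t"],d
def onz(f,u,v,z):
    o,d=ray(f,u,v);return o+d*(z-o[2])/d[2]
def tri(rs):
    A=0;b=0;P=[]
    for o,d in rs:
        d=d/np.linalg.norm(d);M=np.eye(3)-np.outer(d,d);A=A+M;b=b+M@o;P.append((o,d,M))
    x=np.linalg.solve(A,b);return x,[np.linalg.norm(M@(x-o)) for o,d,M in P]
def proj(f,X):
    p=f["mtx"]@(f["R"]@np.array(X,float)+f["t"]);return p[:2]/p[2]
E
python3 - <<'E'
from h import *
np.set_printoptions(precision=1,suppress=True)
s=dict(np.load("pics/side0.npz"));t=dict(np.load("pics/top0.npz"))
# bar/ring : side crop 6.25/px, top crop 8.333/px
sb=(205+235/6.25,265+75/6.25);sr=(205+152/6.25,265+110/6.25)
tb=(280+215/8.333,220+145/8.333);tr=(280+205/8.333,220+257/8.333)
print("bar",tri([ray(s,*sb),ray(t,*tb)]),onz(t,*tb,45)); print("ring",tri([ray(s,*sr),ray(t,*tr)]),onz(t,*tr,35))
for n,(x,y) in dict(tl=(535,75),tr=(695,85)).items(): print("boxtop",n,onz(t,280+(x-400)/8.333,220+y/8.333,31))
print("ptr",tri([ray(s,245+48/5,115+115/5),ray(t,150+78/2.5,95+178/4)]))
for z in(168,):
  for x,y in((508,568),(767,548),(503,510),(765,488)): print("lip",onz(t,150+(x-400)/2.5,95+(y-300)/4,z))
# hood top front edge, z=120+335
for x,y in((408,350),(800,325)): print("hoodtop",onz(t,150+(x-400)/2.5,95+(y-300)/4,455))
# lip right front end in side: crop scale 2 px
for x,y in((32,516),(140,574)): print("side lip",onz(s,240+x/2,70+(y-300)/2,168))
E
```

```text
bar (array([ 464.1, -185.9,   46.7]), [np.float64(0.6513297198839619), np.float64(0.6513297198840547)]) [ 463.6 -185.9   45. ]
ring (array([ 428.2, -179.2,   39.8]), [np.float64(0.8873416337614131), np.float64(0.8873416337613571)]) [ 427.7 -179.4   35. ]
boxtop tl [ 490.9 -163.7   31. ]
boxtop tr [ 482.3 -217.2   31. ]
ptr (array([698. , 106.4, 283.2]), [np.float64(1.0995736143237709), np.float64(1.0995736143239017)])
lip [674.2  96.4 168. ]
lip [ 661.8 -171.   168. ]
lip [713.7  98.9 168. ]
lip [ 702.3 -173.7  168. ]
hoodtop [705.3 131.7 455. ]
hoodtop [ 688.9 -168.7  455. ]
side lip [682.9  72.7 168. ]
side lip [ 699.6 -160.9  168. ]
```

The measurements agree with the given sizes: lip length is 268, the press point is at about (465,-186,45), and the pointer z is about 283. Next I'll shut the fingers and move over the rocker.

{"op": "play_rows", "data": {"dp": [[-0.63,-0.76,0.12],[-1.26,-1.53,0.25],[-1.9,-2.29,0.37],[-2.53,-3.05,0.5],[-3.16,-3.82,0.62]], "rot": [[0,0,0],[0,0,0],[0,0,0],[0,0,0],[0,0,0]], "fingers": 0, "grip_force": 20}}

```text
clock: 0.52
eef_pos: [307.7, 377.8, 183.9]
tcp_rot: [-3.141, -0.0, 2.722]
contact_force: [2.0, -0.0, -0.0]
opening: 0.301
grasp_force: 0.0
```

{"op": "play_rows", "data": {"dp": [[-0.63,-0.76,0.12],[-1.26,-1.53,0.25],[-1.9,-2.29,0.37],[-2.53,-3.05,0.5],[-3.16,-3.82,0.62]], "rot": [[0,0,0],[0,0,0],[0,0,0],[0,0,0],[0,0,0]]}}

```text
clock: 0.93
eef_pos: [360.9, 186.8, 159.4]
tcp_rot: [3.142, 0.0, 2.722]
contact_force: [1.2, 0.9, 0.2]
opening: -0.0
grasp_force: 0.0
```

{"op": "play_rows", "data": {"dp": [[-0.63,-0.76,0.12],[-1.26,-1.53,0.25],[-1.9,-2.29,0.37],[-2.53,-3.05,0.5],[-3.16,-3.82,0.62]], "rot": [[0,0,0],[0,0,0],[0,0,0],[0,0,0],[0,0,0]]}}

```text
clock: 1.35
eef_pos: [414.1, -4.4, 134.7]
tcp_rot: [3.141, 0.0, 2.722]
contact_force: [1.1, 1.0, 0.4]
opening: -0.001
grasp_force: 0.0
```

{"op": "play_rows", "data": {"dp": [[-0.65,-0.78,0.2],[-1.3,-1.56,0.4],[-1.95,-2.34,0.7],[-2.6,-3.1,1.0],[-3.05,-3.66,1.3]], "rot": [[0,0,0],[0,0,0],[0,0,0],[0,0,0],[0,0,0]]}}

```text
clock: 1.77
eef_pos: [466.7, -189.0, 82.4]
tcp_rot: [-3.141, 0.001, 2.721]
contact_force: [1.2, 1.2, 1.0]
opening: 0.0
grasp_force: 0.0
```

```bash
python3 - <<'E'
from rig import telemetry, optics, r
from h import *
f=optics.grab_frame("top");g=optics.grab_frame("side");p=telemetry.sense()["eef_pos"];print(p,telemetry.sense()["contact_force"],telemetry.sense()["qpos"])
a=proj(f,p);b=proj(g,p);print(a,b)
def c(im,u,v):
    u,v=int(u),int(v);return cv2.resize(im[v-36:v+36,u-32:u+32,::-1],(400,450),interpolation=cv2.INTER_CUBIC)
cv2.imwrite("pics/c2.png",np.hstack([c(f["color"],*a),c(g["color"],*b)]))
E
```

```text
[ 466.2533303  -189.41094185   81.21300819] [-0.07416385  0.28363056 -0.13812767] [-3.88397891e-01  3.35999621e-01  1.99947331e+00 -8.73594533e-04
  8.06788281e-01 -1.53540143e+00]
[308.70948758 235.04426918] [243.82499545 266.22970071]
```

View pics/c2.png

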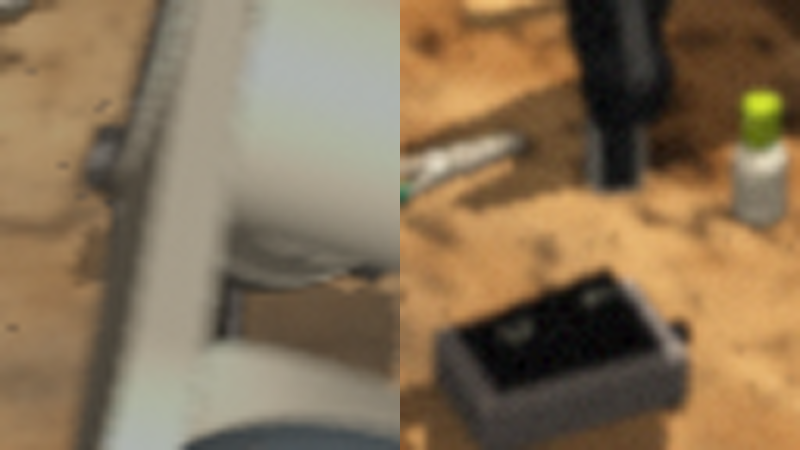

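Tip stands above the bar half, as projected (side crop at (612,188)). Descend to just above, then press slowly.

{"op": "play_rows", "data": {"dp": [[0,0.07,0.3],[0,0.07,0.6],[0,0.07,0.75],[0,0.07,0.8],[0,0.07,0.85]], "rot": [[0,0,0],[0,0,0],[0,0,0],[0,0,0],[0,0,0]]}}

```text
clock: 2.28
eef_pos: [466.9, -182.8, 48.8]
tcp_rot: [3.142, -0.001, 2.722]
contact_force: [0.1, 0.1, 0.4]
opening: 0.006
grasp_force: 0.0
```

{"op": "play_rows", "data": {"dp": [[0,0,0.03],[0,0,0.06],[0,0,0.09],[0,0,0.12],[0,0,0.15]], "rot": [[0,0,0],[0,0,0],[0,0,0],[0,0,0],[0,0,0]]}}

```text
clock: 2.7
eef_pos: [467.3, -183.3, 43.0]
tcp_rot: [3.142, 0.0, 2.722]
contact_force: [-0.3, -0.4, -0.5]
opening: 0.002
grasp_force: 0.0
```

{"op": "play_rows", "data": {"dp": [[0,0,0.02],[0,0,0.04],[0,0,0.06],[0,0,0.08],[0,0,0.1]], "rot": [[0,0,0],[0,0,0],[0,0,0],[0,0,0],[0,0,0]]}}

```text
clock: 3.12
eef_pos: [467.0, -183.3, 38.8]
tcp_rot: [-3.142, -0.0, 2.722]
contact_force: [-0.5, 0.1, -0.2]
opening: -0.003
grasp_force: 0.0
```

{"op": "play_rows", "data": {"dp": [[0,0,0.02],[0,0,0.04],[0,0,0.06],[0,0,0.06],[0,0,0.06]], "rot": [[0,0,0],[0,0,0],[0,0,0],[0,0,0],[0,0,0]]}}

```text
clock: 3.53
eef_pos: [467.0, -183.3, 36.4]
tcp_rot: [-3.142, -0.0, 2.722]
contact_force: [-0.7, -0.9, -0.7]
opening: -0.005
grasp_force: 0.0
```

```bash
python3 - <<'E'
from rig import telemetry, optics, r
from h import *
g=optics.grab_frame("side");s=telemetry.sense();p=s["eef_pos"];print(p,s["contact_force"],s["wrist_torque"])
b=proj(g,p);print(b)
u,v=int(b[0]),int(b[1]);im=g["color"]
cv2.imwrite("pics/c3.png",cv2.resize(im[v-30:v+30,u-40:u+40,::-1],(800,600),interpolation=cv2.INTER_CUBIC))
E
```

```text
[ 467.05385766 -183.25910831   36.45652441] [-0.0454193   0.35476278 -0.27729673] [-0.03626292  0.03088558 -0.07791681]
[242.75116086 279.38820579]
```

View pics/c3.png

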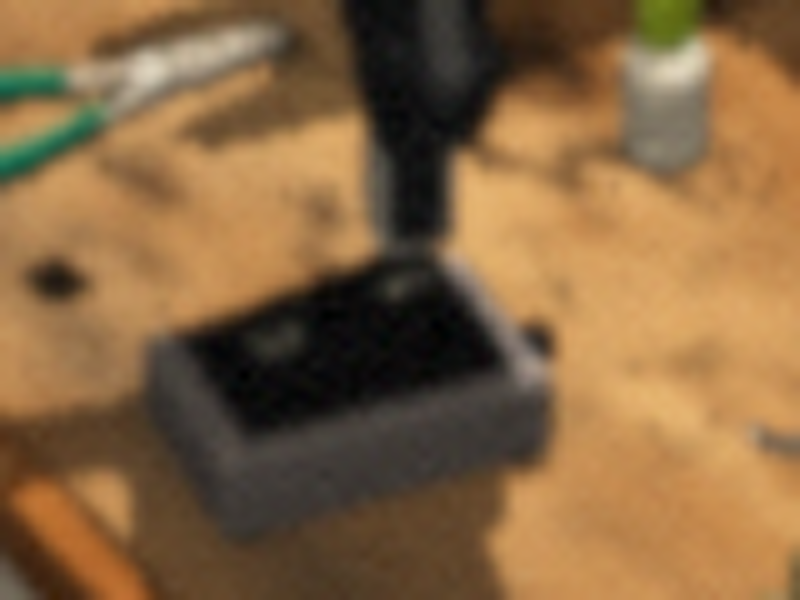

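The tip ends about 5 px above its projected place (crop (410,250) against (407,304)), and no force shows, so the rocker hasn't been touched yet. I'll check that offset against the start picture.

```bash
python3 - <<'E'
from rig import telemetry, optics, r
from h import *
f=dict(np.load("pics/side0.npz"));print(proj(f,[254.5,570.3,208.6]),proj(f,[254.5,570.3,221.6]))
im=f["color"];a=im[95:145,35:85,::-1]
g=optics.grab_frame("side")["color"];b=g[230:290,215:275,::-1]
print(proj(f,[467,-183.3,36.4]),proj(f,[467,-183.3,50]),proj(f,[467,-183.3,56]))
t=dict(np.load("pics/top0.npz"));print(proj(t,[254.5,570.3,208.6]))
e=np.clip(b.astype(float)*2.2,0,255).astype(np.uint8)
cv2.imwrite("pics/c4.png",np.hstack([cv2.resize(x,(400,400),interpolation=cv2.INTER_CUBIC) for x in(a,e)]))
E
```

```text
[ 64.79053471 143.72815404] [ 64.13598849 140.03476581]
[242.74230751 279.4213063 ] [242.7413477  275.08076857] [242.7409212  273.15201853]
[ -5.45533672 354.7568375 ]
```

View pics/c4.png

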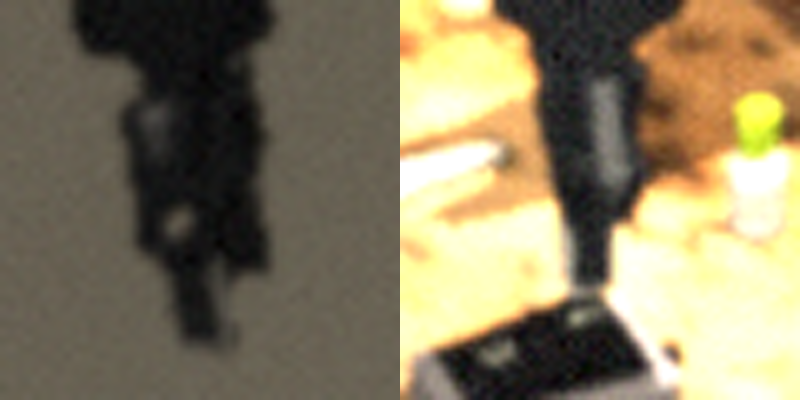

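{"op": "play_rows", "data": {"dp": [[0,0,0.04],[0,0,0.08],[0,0,0.12],[0,0,0.16],[0,0,0.2]], "rot": [[0,0,0],[0,0,0],[0,0,0],[0,0,0],[0,0,0]]}}

```text
clock: 4.05
eef_pos: [467.0, -183.3, 28.3]
tcp_rot: [-3.142, -0.0, 2.722]
contact_force: [-0.8, -0.6, -0.5]
opening: 0.001
grasp_force: 0.0
```

{"op": "play_rows", "data": {"dp": [[0,0,0.02],[0,0,0.04],[0,0,0.06],[0,0,0.08],[0,0,0.1]], "rot": [[0,0,0],[0,0,0],[0,0,0],[0,0,0],[0,0,0]]}}

```text
clock: 4.47
eef_pos: [467.1, -183.3, 24.4]
tcp_rot: [-3.142, 0.0, 2.722]
contact_force: [0.3, -0.0, 1.2]
opening: 0.0
grasp_force: 0.3
```

```bash
python3 - <<'E'
from rig import telemetry, optics, r
from h import *
g=optics.grab_frame("side")["color"];b=g[245:290,215:275,::-1];s=telemetry.sense();print(s["eef_pos"],s["contact_force"])
e=np.clip(b.astype(float)*2.2,0,255).astype(np.uint8)
cv2.imwrite("pics/c5.png",cv2.resize(e,(800,600),interpolation=cv2.INTER_CUBIC))
E
```

```text
[ 467.11130169 -183.290982     24.35858202] [ 0.86078557 -0.26522908  0.75096126]
```

View pics/c5.png

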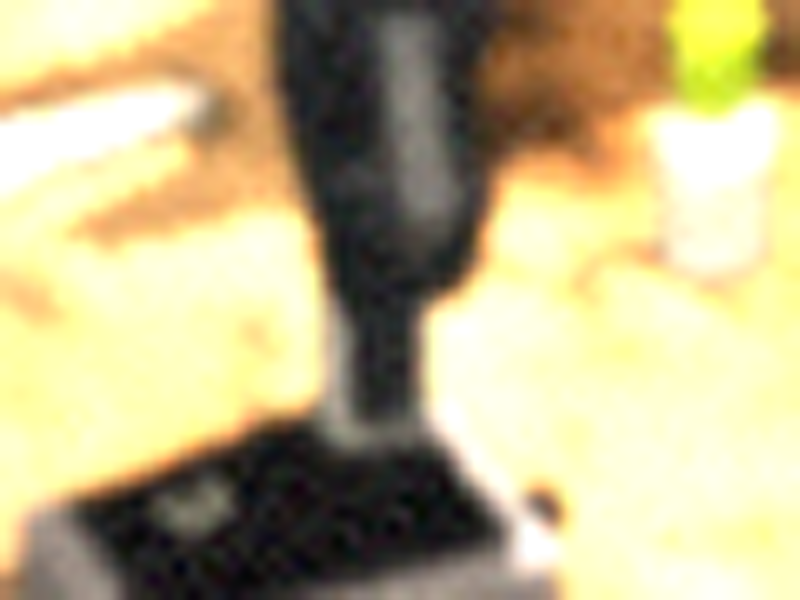

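The tip now covers the bar (380,435) and the force is starting to rise. The real tip is about 20 mm short of the reported TCP along the tool axis. I'll press on gently.

{"op": "play_rows", "data": {"dp": [[0,0,0.02],[0,0,0.04],[0,0,0.06],[0,0,0.08],[0,0,0.1]], "rot": [[0,0,0],[0,0,0],[0,0,0],[0,0,0],[0,0,0]]}}

```text
clock: 4.93
eef_pos: [467.5, -183.4, 20.6]
tcp_rot: [3.142, 0.001, 2.722]
contact_force: [1.0, -1.5, 3.7]
opening: -0.001
grasp_force: 1.1
```

{"op": "play_rows", "data": {"dp": [[0,0,0.02],[0,0,0.04],[0,0,0.05]], "rot": [[0,0,0],[0,0,0],[0,0,0]]}}

```text
clock: 5.18
eef_pos: [467.9, -183.5, 18.7]
tcp_rot: [3.141, 0.002, 2.722]
contact_force: [3.3, -0.6, 4.8]
opening: 0.002
grasp_force: 2.8
```

{"op": "play_rows", "data": {"dp": [[0,0,0.02],[0,0,0.04],[0,0,0.05]], "rot": [[0,0,0],[0,0,0],[0,0,0]]}}

```text
clock: 5.43
eef_pos: [468.3, -183.6, 17.5]
tcp_rot: [3.141, 0.002, 2.722]
contact_force: [0.7, 2.0, 21.9]
opening: 0.002
grasp_force: 10.5
```

The force rose to 22 N after about 7 mm of travel, so the rocker is at its stop. I'll lift clear and check it from the images.

{"op": "play_rows", "data": {"dp": [[0,0,-0.3],[0,0,-1.2],[0,0,-2.2],[0,0,-3.2],[0,0,-4.0]], "rot": [[0,0,0],[0,0,0],[0,0,0],[0,0,0],[0,0,0]]}}

```text
clock: 5.85
eef_pos: [466.4, -183.1, 178.6]
tcp_rot: [-3.141, -0.001, 2.722]
contact_force: [1.8, -0.5, -0.1]
opening: 0.002
grasp_force: 0.0
```

{"op": "play_rows", "data": {"dp": [[-0.05,0.9,-0.4],[-0.1,1.8,-0.8],[-0.15,2.7,-1.2],[-0.2,3.5,-1.6],[-0.2,4.0,-1.6]], "rot": [[0,0,-0.7],[0,0,-1.4],[0,0,-2.1],[0,0,-2.8],[0,0,-3.57]]}}

```text
clock: 6.27
eef_pos: [541.6, -38.0, 243.2]
tcp_rot: [3.141, 0.003, 3.1]
contact_force: [1.0, -0.2, -0.1]
opening: 0.002
grasp_force: 0.0
```

```bash
python3 - <<'E'
from rig import telemetry, optics, r
from h import *
s=telemetry.sense();print(s["eef_pos"],s["tcp_rot"],s["qpos"].round(4),s["contact_force"])
g=optics.grab_frame("side");np.savez("pics/side1.npz",**g);b=g["color"][265:313,205:269,::-1]
a=np.load("pics/side0.npz")["color"][265:313,205:269,::-1]
cv2.imwrite("pics/c6.png",np.hstack([cv2.resize(np.clip(x.astype(float)*1.8,0,255).astype(np.uint8),(400,300),interpolation=cv2.INTER_CUBIC) for x in(a,b)]))
E
```

```text
[541.57786186 -38.04328543 243.2223649 ] [3.14115727 0.00342626 3.10008319] [-7.3300e-02  1.9080e-01  1.7742e+00  6.0000e-04  1.1732e+00 -1.6028e+00] [ 1.00581657 -0.15281429 -0.11357928]
```

View pics/c6.png

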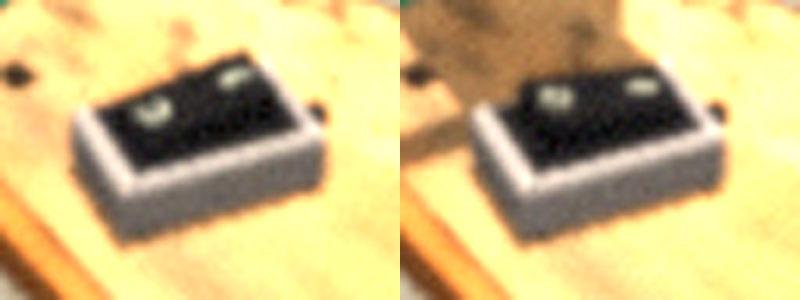

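The rocker is clearly tipped: the bar dropped from (235,75) to (242,85) and the ring rose from (152,110) to (155,97). Next I need the gripper pointing forward. I'll tilt it first, then swing it about the forearm axis so that j4 goes to π.

```bash
cat > plan.py <<'E'
import numpy as np
from scipy.spatial.transform import Rotation as Ro
def rows(p0,rpy0,poses):
    "poses: list of (p,R). prints calls of 5 rows, each relative to pose at the call's beginning"
    p,R=np.array(p0,float),Ro.from_euler("xyz",rpy0)
    for i in range(0,len(poses),5):
        D=[];O=[]
        for q,S in poses[i:i+5]:
            D.append((R.inv().apply(np.array(q)-p)/40).round(2).tolist())
            O.append(np.degrees((R.inv()*S).as_rotvec()/6).round(2).tolist())
        print("dp",D,"\nrot",O); p,R=np.array(q,float),S
E
python3 - <<'E'
from plan import *
from rig import telemetry
s=telemetry.sense();p0,r0=s["eef_pos"],s["tcp_rot"];R0=Ro.from_euler("xyz",r0);T=250
w0=p0-T*R0.apply([0,0,1]);w1=np.array([400,-38,420.]);N=6;P=[]
for k in range(1,N+1):
    R=R0*Ro.from_rotvec([0,-np.radians(37)*k/N,0]);w=w0+(w1-w0)*k/N;P.append((w+T*R.apply([0,0,1]),R))
print(w0,P[-1][0]);rows(p0,r0,P)
E
```

```text
[541.23857392 -36.47942762 491.74083213] [550.86874586 -42.85967804 220.713761  ]
dp [[-0.08, -0.03, 0.26], [-0.16, -0.05, 0.45], [-0.22, -0.08, 0.57], [-0.25, -0.11, 0.62], [-0.26, -0.14, 0.6]] 
rot [[0.0, -1.03, -0.0], [-0.0, -2.06, -0.0], [0.0, -3.08, -0.0], [0.0, -4.11, -0.0], [0.0, -5.14, 0.0]]
dp [[-0.01, -0.03, -0.08]] 
rot [[-0.0, -1.03, 0.0]]
```

{"op": "play_rows", "data": {"dp": [[-0.08,-0.03,0.26],[-0.16,-0.05,0.45],[-0.22,-0.08,0.57],[-0.25,-0.11,0.62],[-0.26,-0.14,0.6]], "rot": [[0,-1.03,0],[0,-2.06,0],[0,-3.08,0],[0,-4.11,0],[0,-5.14,0]]}}

```text
clock: 6.73
eef_pos: [548.2, -46.7, 215.5]
tcp_rot: [-3.141, 0.541, 3.095]
contact_force: [0.4, 1.6, -0.5]
opening: -0.0
grasp_force: 0.0
```

{"op": "play_rows", "data": {"dp": [[0,-0.03,-0.08]], "rot": [[0,-1.03,0]]}}

```text
clock: 6.82
eef_pos: [546.6, -48.1, 218.7]
tcp_rot: [-3.14, 0.649, 3.095]
contact_force: [1.2, 2.0, -0.8]
opening: -0.001
grasp_force: 0.0
```

```bash
python3 - <<'E'
from plan import *
from rig import telemetry
s=telemetry.sense();p0,r0=s["eef_pos"],s["tcp_rot"];R0=Ro.from_euler("xyz",r0);print(p0.round(1),r0.round(3),s["qpos"].round(3))
print("z",R0.apply([0,0,1]).round(3))
# fit arm: L2,L3,beta,a1,h,T
from scipy.optimize import least_squares
q=s["qpos"]
D=[(.3536,1.634,1.1552,np.hypot(254.5,570.3),208.6),(.336,1.9995,.8068,503.3,81.2),(.1908,1.7742,1.1732,542.9,243.2),(q[1],q[2],q[4],np.hypot(*p0[:2]),p0[2])]
def res(x):
    L2,L3,a1,h,T=x;o=[]
    for a,b,c,r,z in D:
        o+=[a1+L2*np.sin(a)+L3*np.sin(a+b)+T*np.sin(a+b+c)-r,h+L2*np.cos(a)+L3*np.cos(a+b)+T*np.cos(a+b+c)-z]
    return o
f=least_squares(res,[430,430,0,250,250]);print(f.x.round(1),f.fun.round(1))
E
```

```text
[546.6 -48.1 218.7] [-3.14   0.649  3.095] [-0.119 -0.04   2.28   0.168  0.257 -1.791]
z [ 0.604 -0.029 -0.797]
[558.4 487.1 -20.5 238.9 352.1] [-6.7  4.9 11.5 -4.4 -6.6  4.8  1.8 -5.3]
```

```bash
python3 - <<'E'
from plan import *
from rig import telemetry
s=telemetry.sense();p0,r0,q=s["eef_pos"],s["tcp_rot"],s["qpos"];R0=Ro.from_euler("xyz",r0);T=300
d=q[1]+q[2];u=np.array([np.cos(q[0])*np.sin(d),np.sin(q[0])*np.sin(d),np.cos(d)]);z=R0.apply([0,0,1])
print(np.arccos(u@z),q[4]);w=p0-T*z;P=[]
for k in range(1,26):
    R=Ro.from_rotvec(u*np.radians(6.8*k))*R0;P.append((w+T*R.apply([0,0,1]),R))
for k in(4,9,14,19,24):print(P[k][0].round(),P[k][1].apply([0,0,1]).round(2),P[k][1].apply([1,0,0]).round(2))
rows(p0,r0,P)
E
```

```text
0.2570779325739198 0.2570779325739195
[564. -10. 234.] [ 0.66  0.1  -0.74] [-0.65  0.57 -0.5 ]
[590.   9. 265.] [ 0.75  0.16 -0.64] [-0.35  0.92 -0.17]
[617.   2. 300.] [ 0.84  0.14 -0.53] [0.01 0.96 0.27]
[635. -28. 327.] [ 0.9   0.04 -0.44] [0.3  0.68 0.67]
[638. -71. 337.] [ 0.91 -0.11 -0.4 ] [0.41 0.18 0.89]
dp [[-0.06, 0.22, -0.0], [-0.15, 0.43, -0.01], [-0.26, 0.62, -0.03], [-0.39, 0.81, -0.05], [-0.54, 0.97, -0.08]] 
rot [[-0.28, -0.06, 1.1], [-0.56, -0.13, 2.19], [-0.84, -0.19, 3.29], [-1.12, -0.25, 4.38], [-1.41, -0.32, 5.48]]
dp [[-0.06, 0.22, -0.0], [-0.15, 0.43, -0.01], [-0.26, 0.62, -0.03], [-0.39, 0.81, -0.05], [-0.54, 0.97, -0.08]] 
rot [[-0.28, -0.06, 1.1], [-0.56, -0.13, 2.19], [-0.84, -0.19, 3.29], [-1.12, -0.25, 4.38], [-1.41, -0.32, 5.48]]
dp [[-0.06, 0.22, -0.0], [-0.15, 0.43, -0.01], [-0.26, 0.62, -0.03], [-0.39, 0.81, -0.05], [-0.54, 0.97, -0.08]] 
rot [[-0.28, -0.06, 1.1], [-0.56, -0.13, 2.19], [-0.84, -0.19, 3.29], [-1.12, -0.25, 4.38], [-1.41, -0.32, 5.48]]
dp [[-0.06, 0.22, -0.0], [-0.15, 0.43, -0.01], [-0.26, 0.62, -0.03], [-0.39, 0.81, -0.05], [-0.54, 0.97, -0.08]] 
rot [[-0.28, -0.06, 1.1], [-0.56, -0.13, 2.19], [-0.84, -0.19, 3.29], [-1.12, -0.25, 4.38], [-1.41, -0.32, 5.48]]
dp [[-0.06, 0.22, -0.0], [-0.15, 0.43, -0.01], [-0.26, 0.62, -0.03], [-0.39, 0.81, -0.05], [-0.54, 0.97, -0.08]] 
rot [[-0.28, -0.06, 1.1], [-0.56, -0.13, 2.19], [-0.84, -0.19, 3.29], [-1.12, -0.25, 4.38], [-1.41, -0.32, 5.48]]
```

Each call is the same screw motion. I'll run two, check the joints, then do the rest.

{"op": "play_rows", "data": {"dp": [[-0.06,0.22,0],[-0.15,0.43,-0.01],[-0.26,0.62,-0.03],[-0.39,0.81,-0.05],[-0.54,0.97,-0.08]], "rot": [[-0.28,-0.06,1.1],[-0.56,-0.13,2.19],[-0.84,-0.19,3.29],[-1.12,-0.25,4.38],[-1.41,-0.32,5.48]]}}

```text
clock: 7.23
eef_pos: [564.2, -9.2, 233.9]
tcp_rot: [2.603, 0.517, 2.414]
contact_force: [0.4, 0.8, -0.2]
opening: -0.001
grasp_force: 0.0
```

{"op": "play_rows", "data": {"dp": [[-0.06,0.22,0],[-0.15,0.43,-0.01],[-0.26,0.62,-0.03],[-0.39,0.81,-0.05],[-0.54,0.97,-0.08]], "rot": [[-0.28,-0.06,1.1],[-0.56,-0.13,2.19],[-0.84,-0.19,3.29],[-1.12,-0.25,4.38],[-1.41,-0.32,5.48]]}}

```text
clock: 7.65
eef_pos: [591.1, 9.4, 264.4]
tcp_rot: [2.282, 0.166, 1.927]
contact_force: [-0.6, -1.0, 0.3]
opening: 0.001
grasp_force: 0.0
```

```bash
python3 -c "
from rig import telemetry
s=telemetry.sense();print(s['qpos'].round(3),s['eef_pos'].round(1))"
```

```text
[-0.161 -0.033  2.302  1.444  0.286 -1.905] [591.1   9.4 264.4]
```

{"op": "play_rows", "data": {"dp": [[-0.06,0.22,0],[-0.15,0.43,-0.01],[-0.26,0.62,-0.03],[-0.39,0.81,-0.05],[-0.54,0.97,-0.08]], "rot": [[-0.28,-0.06,1.1],[-0.56,-0.13,2.19],[-0.84,-0.19,3.29],[-1.12,-0.25,4.38],[-1.41,-0.32,5.48]]}}

```text
clock: 8.07
eef_pos: [618.3, 2.1, 299.1]
tcp_rot: [2.151, -0.276, 1.557]
contact_force: [0.9, -0.4, -0.2]
opening: -0.003
grasp_force: 0.0
```

{"op": "play_rows", "data": {"dp": [[-0.06,0.22,0],[-0.15,0.43,-0.01],[-0.26,0.62,-0.03],[-0.39,0.81,-0.05],[-0.54,0.97,-0.08]], "rot": [[-0.28,-0.06,1.1],[-0.56,-0.13,2.19],[-0.84,-0.19,3.29],[-1.12,-0.25,4.38],[-1.41,-0.32,5.48]]}}

```text
clock: 8.48
eef_pos: [636.4, -28.3, 326.1]
tcp_rot: [2.201, -0.736, 1.155]
contact_force: [0.5, 0.5, 0.2]
opening: 0.001
grasp_force: 0.0
```

{"op": "play_rows", "data": {"dp": [[-0.06,0.22,0],[-0.15,0.43,-0.01],[-0.26,0.62,-0.03],[-0.39,0.81,-0.05],[-0.54,0.97,-0.08]], "rot": [[-0.28,-0.06,1.1],[-0.56,-0.13,2.19],[-0.84,-0.19,3.29],[-1.12,-0.25,4.38],[-1.41,-0.32,5.48]]}}

```text
clock: 8.9
eef_pos: [639.5, -71.6, 336.1]
tcp_rot: [2.68, -1.103, 0.388]
contact_force: [0.5, -1.1, 0.1]
opening: 0.003
grasp_force: 0.0
```

```bash
python3 - <<'E'
from plan import *
from h import *
from rig import telemetry,optics
s=telemetry.sense();p0,r0,q=s["eef_pos"],s["tcp_rot"],s["qpos"];print(q.round(3),p0.round(1),r0.round(3))
R0=Ro.from_euler("xyz",r0);z0=R0.apply([0,0,1]);print(z0)
for n in("side","top"):
    g=optics.grab_frame(n);np.savez(f"pics/{n}2.npz",**g)
    for d in(0,10,20,30):print(n,d,proj(g,p0-d*z0).round(1))
a=np.load("pics/side2.npz")["color"][100:250,200:350,::-1];b=np.load("pics/top2.npz")["color"][90:240,160:310,::-1]
cv2.imwrite("pics/c7.png",np.hstack([cv2.resize(np.clip(x.astype(float)*1.5,0,255).astype(np.uint8),(400,400),interpolation=cv2.INTER_CUBIC) for x in(a,b)]))
# go to staging: real tip (20 short) at (640,-39,138), heading -2.6deg, 24deg below horizontal, tool x up
h=-.046;dn=np.radians(24);zt=np.array([np.cos(h)*np.cos(dn),np.sin(h)*np.cos(dn),-np.sin(dn)]);yl=np.array([np.sin(h),-np.cos(h),0]);xt=np.cross(yl,zt)
print("x",xt)
Rt=Ro.from_matrix(np.c_[xt,yl,zt]);pt=np.array([635,-39,150])+20*zt
from scipy.spatial.transform import Slerp
S=Slerp([0,1],Ro.concatenate([R0,Rt]));N=10
rows(p0,r0,[(p0+(pt-p0)*k/N,S(k/N)) for k in range(1,N+1)])
E
```

```text
[-0.108 -0.023  2.341  3.174  0.332 -1.818] [639.5 -71.6 336.1] [ 2.68  -1.103  0.388]
[ 0.90849841 -0.10894228 -0.40343799]
side 0 [274.4 143.1]
side 10 [271.4 142.2]
side 20 [268.4 141.3]
side 30 [265.3 140.4]
top 0 [260.8 149.2]
top 10 [260.8 152.7]
top 20 [260.8 156.2]
top 30 [260.7 159.8]
x [ 0.40630639 -0.01870329  0.91354546]
dp [[-0.41, -0.18, 0.22], [-0.81, -0.35, 0.44], [-1.22, -0.53, 0.66], [-1.62, -0.7, 0.87], [-2.03, -0.88, 1.09]] 
rot [[0.06, 0.0, 0.18], [0.13, 0.01, 0.36], [0.19, 0.01, 0.55], [0.26, 0.01, 0.73], [0.32, 0.02, 0.91]]
dp [[-0.42, -0.13, 0.22], [-0.84, -0.26, 0.45], [-1.26, -0.39, 0.67], [-1.68, -0.52, 0.89], [-2.1, -0.65, 1.11]] 
rot [[0.06, 0.0, 0.18], [0.13, 0.01, 0.36], [0.19, 0.01, 0.55], [0.26, 0.01, 0.73], [0.32, 0.02, 0.91]]
```

View pics/c7.png

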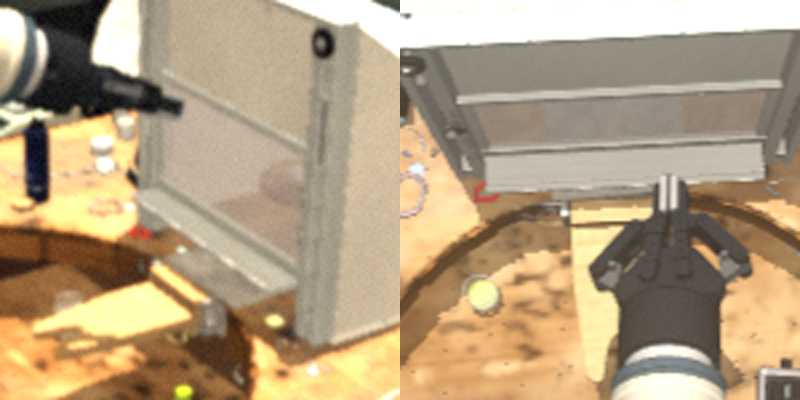

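The picture shows the tip at side px (268.3,140.1) and top px (260.5,155.6). Both match a tip 20 mm short of the reported TCP. I'll move to staging in front of the lip.

{"op": "play_rows", "data": {"dp": [[-0.41,-0.18,0.22],[-0.81,-0.35,0.44],[-1.22,-0.53,0.66],[-1.62,-0.7,0.87],[-2.03,-0.88,1.09]], "rot": [[0.06,0,0.18],[0.13,0.01,0.36],[0.19,0.01,0.55],[0.26,0.01,0.73],[0.32,0.02,0.91]]}}

```text
clock: 9.42
eef_pos: [646.8, -54.5, 239.1]
tcp_rot: [2.883, -1.138, 0.205]
contact_force: [0.7, -0.1, -0.8]
opening: -0.003
grasp_force: 0.0
```

{"op": "play_rows", "data": {"dp": [[-0.42,-0.13,0.22],[-0.84,-0.26,0.45],[-1.26,-0.39,0.67],[-1.68,-0.52,0.89],[-2.1,-0.65,1.11]], "rot": [[0.06,0,0.18],[0.13,0.01,0.36],[0.19,0.01,0.55],[0.26,0.01,0.73],[0.32,0.02,0.91]]}}

```text
clock: 9.83
eef_pos: [653.7, -38.5, 141.8]
tcp_rot: [3.129, -1.153, -0.026]
contact_force: [0.5, 0.4, 0.4]
opening: -0.0
grasp_force: 0.0
```

```bash
cat > st.py <<'E'
from plan import *
from h import *
from rig import telemetry,optics
np.set_printoptions(precision=3,suppress=True)
s=telemetry.sense();R0=Ro.from_euler("xyz",s["tcp_rot"]);z0=R0.apply([0,0,1]);tip=s["eef_pos"]-20*z0
print("clock",s["clock"],"tip",tip,"z",z0,"x",R0.apply([1,0,0]),"F",s["contact_force"],"q",s["qpos"])
def go(t): print("dp to",t,(R0.inv().apply(np.array(t)-tip)/40).round(3))
E
python3 - <<'E'
from st import *
go([680,-40,139])
s0=dict(np.load("pics/side0.npz"));t0=dict(np.load("pics/top0.npz"));s2=np.load("pics/side2.npz")["color"];t2=np.load("pics/top2.npz")["color"]
def c(im,x,y,w,h,W,H):
    return cv2.resize(np.clip(im[y:y+h,x:x+w,::-1].astype(float)*1.6,0,255).astype(np.uint8),(W,H),interpolation=cv2.INTER_NEAREST)
avs=(s0["color"].astype(float)+np.load("pics/side1.npz")["color"]+s2)/3;avt=(t0["color"].astype(float)+t2)/2
# pointer zoom at 16x: side 25x18.75 px ; lip left end
cv2.imwrite("pics/c8.png",np.vstack([np.hstack([c(avs,242,130,25,18,400,288),c(avt,170,130,25,18,400,288)]),np.hstack([c(avs,245,160,25,18,400,288),c(avt,180,145,25,18,400,288)])]))
E
```

```text
clock 9.8333 tip [635.389 -37.738 149.947] z [ 0.913 -0.036 -0.406] x [ 0.406 -0.01   0.914] F [0.546 0.396 0.383] q [-0.083  0.523  2.425  3.093  0.959 -1.566]
dp to [680, -40, 139] [0.203 0.013 1.132]
```

View pics/c8.png

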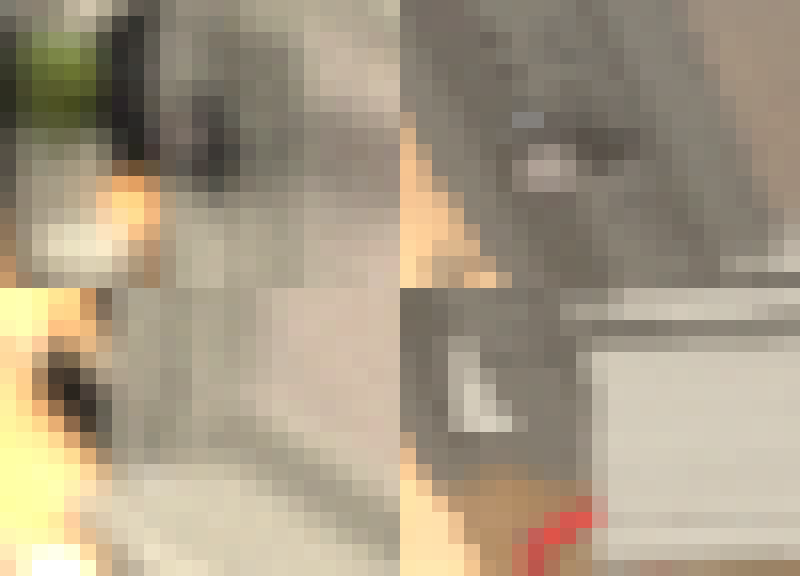

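The pointer tip is at about top px (185.0,139.1) and side px (256.7,139.6). The lip's left end is at top (192–193, 149–161) and side (249.7–251.6, 171–173). I'll triangulate all of them.

```bash
python3 - <<'E'
from h import *
np.set_printoptions(precision=1,suppress=True)
s=dict(np.load("pics/side0.npz"));t=dict(np.load("pics/top0.npz"))
for a in((256.7,139.6),(256.2,139.2),(257,140)): print("ptr",*tri([ray(s,*a),ray(t,185.0,139.1)]))
print("screw",*tri([ray(s,254,138.4),ray(t,179.1,140.0)]))
print("back",*tri([ray(s,251.6,171.1),ray(t,192.,149.)]),"front",*tri([ray(s,249.7,173.3),ray(t,193,161.3)]))
for X in([706,97,168],[674.5,98,168]):print(X,proj(s,X),proj(t,X))
for X in([698,100,280],[698,100,290]):print(X,proj(s,X),proj(t,X))
E
```

```text
ptr [699.4  97.8 280.5] [np.float64(1.4133847966622792), np.float64(1.4133847966624529)]
ptr [698.3  97.8 282.1] [np.float64(0.8278970309772657), np.float64(0.8278970309771788)]
ptr [700.2  97.9 278.9] [np.float64(1.7086261377573089), np.float64(1.7086261377572372)]
screw [698.8 111.6 280.1] [np.float64(1.5831282107375917), np.float64(1.58312821073733)]
back [696.4  99.9 180. ] [np.float64(9.717811482428514), np.float64(9.717811482428532)] front [674.1  95.4 177.1] [np.float64(0.7070093499716591), np.float64(0.7070093499719254)]
[706, 97, 168] [257.7 173.5] [192.1 150.3]
[674.5, 98, 168] [249.1 175.7] [192.6 162. ]
[698, 100, 280] [255.4 139.7] [184.4 139.3]
[698, 100, 290] [255.5 136.6] [183.7 137.9]
```

{"op": "play_rows", "data": {"dp": [[0.04,0,0.23],[0.08,0,0.46],[0.12,0,0.7],[0.16,0.01,0.92],[0.2,0.01,1.13]], "rot": [[0,0,0],[0,0,0],[0,0,0],[0,0,0],[0,0,0]]}}

```text
clock: 10.25
eef_pos: [700.3, -42.2, 133.8]
tcp_rot: [3.128, -1.156, -0.028]
contact_force: [0.0, -0.3, -0.3]
opening: 0.0
grasp_force: 0.0
```

```bash
python3 -c "
from st import *
up=R0.inv().apply([0,0,1.]);print('up per 40mm',up)"
```

```text
clock 10.25 tip [682.006 -41.414 141.828] z [ 0.914 -0.04  -0.403] x [ 0.403 -0.011  0.915] F [ 0.027 -0.312 -0.339] q [-0.079  0.564  2.331  3.1    0.909 -1.566]
up per 40mm [ 0.915  0.006 -0.403]
```

{"op": "play_rows", "data": {"dp": [[0.03,0,-0.013],[0.07,0,-0.03],[0.115,0,-0.05],[0.16,0,-0.07],[0.206,0,-0.091]], "rot": [[0,0,0],[0,0,0],[0,0,0],[0,0,0],[0,0,0]]}}

```text
clock: 10.67
eef_pos: [698.1, -42.1, 141.5]
tcp_rot: [3.129, -1.154, -0.03]
contact_force: [0.2, -0.6, -0.1]
opening: 0.003
grasp_force: 0.0
```

{"op": "play_rows", "data": {"dp": [[0.057,0,-0.025],[0.114,0,-0.05],[0.172,0,-0.076],[0.229,0,-0.101],[0.286,0,-0.126]], "rot": [[0,0,0],[0,0,0],[0,0,0],[0,0,0],[0,0,0]]}}

```text
clock: 11.08
eef_pos: [698.3, -42.0, 153.6]
tcp_rot: [3.129, -1.153, -0.03]
contact_force: [-0.8, -0.3, -2.1]
opening: -0.004
grasp_force: 0.6
```

```bash
python3 -c "
from st import *
g=optics.grab_frame('top');np.savez('pics/top3.npz',**g);s=optics.grab_frame('side');np.savez('pics/side3.npz',**s)
t0=np.load('pics/top2.npz')['color'].astype(int);d=g['color'].astype(int)-t0
print(g['color'][150:175,208].mean(1).round().astype(int)); print(t0[150:175,208].mean(1).round().astype(int))
"
```

```text
clock 11.0833 tip [680.054 -41.228 161.733] z [ 0.913 -0.04  -0.406] x [ 0.406 -0.012  0.914] F [-0.781 -0.343 -2.142] q [-0.079  0.506  2.334  3.099  0.852 -1.563]
[126 125 127 128 125 124 125 129 122 133 146  79  78  81  86  86  83  54
  48  49  55  54  59  80  86]
[127 124 124 125 125 125 124 125 125 121 128 134  70  80  83  87  83  57
  47  48  59  67  59  79  84]
```

The 2 N reaction shows the window is moving with the finger. I'll keep the push steady.

{"op": "play_rows", "data": {"dp": [[0.069,0,-0.03],[0.137,0,-0.061],[0.206,0,-0.091],[0.275,0,-0.121],[0.344,0,-0.151]], "rot": [[0,0,0],[0,0,0],[0,0,0],[0,0,0],[0,0,0]]}}

```text
clock: 11.6
eef_pos: [698.4, -42.0, 168.8]
tcp_rot: [3.129, -1.153, -0.031]
contact_force: [-0.7, -0.3, -0.5]
opening: 0.001
grasp_force: 0.7
```

{"op": "play_rows", "data": {"dp": [[0.069,0,-0.03],[0.137,0,-0.061],[0.206,0,-0.091],[0.275,0,-0.121],[0.344,0,-0.151]], "rot": [[0,0,0],[0,0,0],[0,0,0],[0,0,0],[0,0,0]]}}

```text
clock: 12.02
eef_pos: [698.5, -41.9, 183.9]
tcp_rot: [3.129, -1.153, -0.031]
contact_force: [-2.9, -0.4, -1.1]
opening: -0.001
grasp_force: 0.9
```

{"op": "play_rows", "data": {"dp": [[0.069,0,-0.03],[0.137,0,-0.061],[0.206,0,-0.091],[0.275,0,-0.121],[0.344,0,-0.151]], "rot": [[0,0,0],[0,0,0],[0,0,0],[0,0,0],[0,0,0]]}}

```text
clock: 12.43
eef_pos: [698.7, -41.8, 198.9]
tcp_rot: [3.129, -1.153, -0.03]
contact_force: [-2.0, -0.7, -2.2]
opening: 0.001
grasp_force: 1.0
```

{"op": "play_rows", "data": {"dp": [[0.069,0,-0.03],[0.137,0,-0.061],[0.206,0,-0.091],[0.275,0,-0.121],[0.344,0,-0.151]], "rot": [[0,0,0],[0,0,0],[0,0,0],[0,0,0],[0,0,0]]}}

```text
clock: 12.85
eef_pos: [698.7, -41.7, 214.0]
tcp_rot: [3.129, -1.153, -0.03]
contact_force: [-1.8, -0.7, -1.7]
opening: 0.0
grasp_force: 1.0
```

```bash
cat > lip.py <<'E'
from st import *
G=lambda im:cv2.cvtColor(cv2.GaussianBlur(im,(0,0),.7),cv2.COLOR_RGB2GRAY).astype(np.float32)
s0=dict(np.load("pics/side0.npz"));t0=dict(np.load("pics/top0.npz"))
def match(name,ref,now,X0,w,h):
    "follow the patch round world point X0 (lip at 168) along the sash travel; best rise by NCC"
    A=G(ref["color"]);B=G(now["color"]);u0=proj(ref,X0);a=cv2.getRectSubPix(A,(w,h),tuple(map(float,u0)));out=[]
    for dz in np.arange(0,146,.5):
        u=proj(now,np.array(X0)+[0,0,dz]);b=cv2.getRectSubPix(B,(w,h),tuple(map(float,u)))
        out.append((cv2.matchTemplate(b,a,cv2.TM_CCOEFF_NORMED)[0,0],dz))
    o=sorted(out)[::-1];print(name,"rise",o[0][1],"ncc %.2f"%o[0][0],[x[1] for x in o[1:4]])
def measure(tag):
    S=optics.grab_frame("side");Tp=optics.grab_frame("top");np.savez(f"pics/side{tag}.npz",**S);np.savez(f"pics/top{tag}.npz",**Tp)
    for y in(60,-100,-140): match(f"side lip y{y}",s0,S,[690,y,170],25,15)
    for y in(60,-120): match(f"top lip y{y}",t0,Tp,[672,y,168],21,13)
    match("side top rail",s0,S,[700,-110,310],21,15)
E
python3 -c "
from lip import *
measure(4)"
```

```text
clock 12.85 tip [680.455 -40.934 222.073] z [ 0.913 -0.04  -0.405] x [ 0.405 -0.012  0.914] F [-1.819 -0.661 -1.73 ] q [-0.078  0.347  2.321  3.092  0.68  -1.552]
side lip y60 rise 66.5 ncc 0.34 [np.float64(67.0), np.float64(66.0), np.float64(67.5)]
side lip y-100 rise 65.0 ncc 0.79 [np.float64(65.5), np.float64(64.5), np.float64(66.0)]
side lip y-140 rise 65.5 ncc 0.79 [np.float64(66.0), np.float64(65.0), np.float64(66.5)]
top lip y60 rise 64.5 ncc 0.81 [np.float64(64.0), np.float64(65.0), np.float64(63.5)]
top lip y-120 rise 65.5 ncc 0.61 [np.float64(66.0), np.float64(65.0), np.float64(66.5)]
side top rail rise 68.0 ncc 0.87 [np.float64(68.5), np.float64(67.5), np.float64(67.0)]
```

{"op": "play_rows", "data": {"dp": [[0.069,0,-0.03],[0.137,0,-0.061],[0.206,0,-0.091],[0.275,0,-0.121],[0.344,0,-0.151]], "rot": [[0,0,0],[0,0,0],[0,0,0],[0,0,0],[0,0,0]]}}

```text
clock: 13.37
eef_pos: [698.9, -41.6, 229.1]
tcp_rot: [3.129, -1.154, -0.03]
contact_force: [0.2, 0.2, -1.9]
opening: -0.003
grasp_force: 0.5
```

{"op": "play_rows", "data": {"dp": [[0.069,0,-0.03],[0.137,0,-0.061],[0.206,0,-0.091],[0.275,0,-0.121],[0.344,0,-0.151]], "rot": [[0,0,0],[0,0,0],[0,0,0],[0,0,0],[0,0,0]]}}

```text
clock: 13.78
eef_pos: [698.8, -41.6, 244.1]
tcp_rot: [3.129, -1.154, -0.03]
contact_force: [0.6, -0.6, -0.7]
opening: -0.001
grasp_force: 0.6
```

{"op": "play_rows", "data": {"dp": [[0.06,0,-0.026],[0.11,0,-0.048],[0.15,0,-0.066],[0.18,0,-0.08],[0.2,0,-0.088]], "rot": [[0,0,0],[0,0,0],[0,0,0],[0,0,0],[0,0,0]]}}

```text
clock: 14.2
eef_pos: [698.9, -41.6, 252.7]
tcp_rot: [3.129, -1.154, -0.031]
contact_force: [-0.0, -0.4, -0.9]
opening: 0.004
grasp_force: 0.7
```

```bash
python3 - <<'E'
from lip import *
measure(5)
S=np.load("pics/side5.npz")["color"];T=np.load("pics/top5.npz")["color"]
print("side rows 130..152, cols 248..266");print(G(S)[130:152,248:267].astype(int))
print("top rows 132..152, cols 176..200");print(G(T)[132:154,177:200].astype(int))
E
```

```text
clock 14.2 tip [680.616 -40.8   260.789] z [ 0.913 -0.04  -0.405] x [ 0.405 -0.012  0.914] F [-0.04  -0.355 -0.873] q [-0.077  0.252  2.302  3.085  0.567 -1.542]
side lip y60 rise 0.0 ncc 0.53 [np.float64(0.5), np.float64(1.0), np.float64(1.5)]
side lip y-100 rise 106.5 ncc 0.59 [np.float64(106.0), np.float64(107.0), np.float64(105.5)]
side lip y-140 rise 65.5 ncc 0.73 [np.float64(107.5), np.float64(108.0), np.float64(66.0)]
top lip y60 rise 108.5 ncc 0.87 [np.float64(109.0), np.float64(108.0), np.float64(109.5)]
top lip y-120 rise 103.0 ncc 0.85 [np.float64(103.5), np.float64(102.5), np.float64(102.0)]
side top rail rise 107.0 ncc 0.84 [np.float64(107.5), np.float64(108.0), np.float64(106.5)]
side rows 130..152, cols 248..266
[[146 110  81  77  95 108 107 101 100 104 104 103 107 112 115 116 117 119
  120]
 [ 99  63  49  63  92 107 106 101 101 104 104 103 106 113 115 116 117 120
  120]
 [ 61  33  34  58  91 106 106 101 100 104 103 104 108 114 117 117 118 120
  120]
 [ 43  22  28  57  90 107 106 102 101 105 105 107 111 116 119 119 119 121
  121]
 [ 37  19  28  57  89 104 103  99  99 1
[... 2887 characters left out ...]
179 179 179 177 174]
 [ 84  77  72  69  69  73  80  97 140 170 176 176 177 178 177 176 177 177
  176 175 175 173 172]
 [ 91  80  76  71  71  78  91 104 134 160 167 167 166 165 163 161 161 159
  157 154 152 150 148]
 [104  85  79  74  72  81  99 108 115 126 131 131 129 125 123 121 121 121
  118 115 112 110 108]
 [118  92  81  76  73  81 102 110 101  91  89  89  87  83  80  81  87  91
   93  92  92  93  92]
 [129 104  85  78  75  81 103 117 106  88  80  79  78  74  70  70  76  82
   84  85  87  88  88]
 [140 119  94  82  77  80 102 119 115  99  86  80  79  77  72  70  74  79
   79  80  82  84  85]
 [145 131 108  89  80  80  94 110 113 104  90  81  79  78  75  71  72  74
   75  76  78  80  81]]
```

```bash
cat > nose.py <<'E'
from lip import *
def line(img,f,z,ys,vert):
    "upper (flat->nose) half-level and ridge rows at the columns where the lip nose line (guess z) is seen"
    P=[];Q=[]
    for y in ys:
        u,v=proj(f,[672.5+.046*(y+38),y,z]);
        c=cv2.getRectSubPix(img,(1,31),(float(u),float(v)))[:,0]
        c=np.interp(np.arange(0,30,.1),np.arange(31),c);m=slice(70,230);k=70+int(c[m].argmax());lo=np.median(c[k-90:k-50]) if k>=90 else c[:k].min()
        a=k
        while a>0 and c[a]>(c[k]+lo)/2:a-=1
        P.append((u,v-15+a*.1));Q.append((u,v-15+k*.1))
    return np.array(P),np.array(Q)
def plane(f,P):
    p=np.polyfit(P[:,0],P[:,1],1);e=P[:,1]-np.polyval(p,P[:,0]);k=abs(e)<1.2;p=np.polyfit(P[k,0],P[k,1],1)
    o,d1=ray(f,P[0,0],np.polyval(p,P[0,0]));_,d2=ray(f,P[-1,0],np.polyval(p,P[-1,0]));return o,np.cross(d1,d2)/np.linalg.norm(np.cross(d1,d2)),k.mean()
def nose(tag,z):
    S=dict(np.load(f"pics/side{tag}.npz"));T=dict(np.load(f"pics/top{tag}.npz"));gs,gt=G(S["color"]),G(T["color"])
    ys=[y for y in range(-160,90,5) if tag=="0" or abs(y+40)>60]; yss=[y for y in ys if y<-110 or tag=="0" or y>30]
    for n,i in(("edge",0),("ridge",1)):
        o1,n1,k1=plane(S,line(gs,S,z,yss,0)[i]);o2,n2,k2=plane(T,line(gt,T,z,ys,1)[i])
        for y in(90,-38,-150):
            A=np.array([n1,n2,[0,1,0]]);X=np.linalg.solve(A,[n1@o1,n2@o2,y]);print(tag,n,X.round(1),"inl %.2f %.2f"%(k1,k2))
E
python3 - <<'E'
from nose import *
nose("0",168);nose("4",233);nose("5",273)
E
```

```text
clock 14.3 tip [680.68  -40.761 260.838] z [ 0.913 -0.04  -0.405] x [ 0.405 -0.012  0.914] F [-0.697 -0.614 -0.246] q [-0.077  0.252  2.302  3.085  0.567 -1.542]Traceback (most recent call last):
  File "<stdin>", line 2, in <module>
  File "nose.py", line 20, in nose
    o1,n1,k1=plane(S,line(gs,S,z,yss,0)[i]);o2,n2,k2=plane(T,line(gt,T,z,ys,1)[i])
                                                     ~~~~~^^^^^^^^^^^^^^^^^^^^^^^^
  File "nose.py", line 14, in plane
    p=np.polyfit(P[:,0],P[:,1],1);e=P[:,1]-np.polyval(p,P[:,0]);k=abs(e)<1.2;p=np.polyfit(P[k,0],P[k,1],1)
                                                                               ~~~~~~~~~~^^^^^^^^^^^^^^^^^
    raise TypeError("expected non-empty vector for x")
TypeError: expected non-empty vector for x
```

```bash
sed -i 's/    p=np.polyfit(P\[:,0\],P\[:,1\],1);e=.*/    from scipy.stats import theilslopes\n    p=theilslopes(P[:,1],P[:,0])[:2];e=P[:,1]-np.polyval(p,P[:,0]);k=abs(e)<1/' nose.py; python3 - <<'E'
from nose import *
nose("0",168);nose("4",233);nose("5",273)
t=dict(np.load("pics/top5.npz"));t4=dict(np.load("pics/top4.npz"));s4=dict(np.load("pics/side4.npz"))
for f,z,n in((t0,168,"t0"),(t4,233,"t4"),(t,273,"t5")):
  for y in(60,-130):
    u,v=proj(f,[672.5+.046*(y+38),y,z]);print(n,y,round(u,1),round(v,1),cv2.getRectSubPix(G(f["color"]),(1,25),(u,v))[:,0].astype(int))
for f,z,n in((s0,168,"s0"),(s4,233,"s4")):
  for y in(60,-130):
    u,v=proj(f,[672.5+.046*(y+38),y,z]);print(n,y,round(u,1),round(v,1),cv2.getRectSubPix(G(f["color"]),(1,25),(u,v))[:,0].astype(int))
E
```

```text
clock 14.3 tip [680.68  -40.761 260.838] z [ 0.913 -0.04  -0.405] x [ 0.405 -0.012  0.914] F [-0.697 -0.614 -0.246] q [-0.077  0.252  2.302  3.085  0.567 -1.542]
0 edge [709.7  90.  159.5] inl 0.38 0.64
0 edge [705.1 -38.  155.3] inl 0.38 0.64
0 edge [ 701.2 -150.   151.7] inl 0.38 0.64
0 ridge [695.6  90.  158.5] inl 0.20 0.56
0 ridge [689.9 -38.  158. ] inl 0.20 0.56
0 ridge [ 684.8 -150.   157.6] inl 0.20 0.56
4 edge [678.8  90.  251.6] inl 1.00 1.00
4 edge [673.1 -38.  250.9] inl 1.00 1.00
4 edge [ 668.2 -150.   250.3] inl 1.00 1.00
4 ridge [676.4  90.  247.4] inl 0.95 1.00
4 ridge [670.9 -38.  246.3] inl 0.95 1.00
4 ridge [ 666.  -150.   245.3] inl 0.95 1.00
5 edge [683.3  90.  289.3] inl 1.00 1.00
5 edge [677.6 -38.  289.2] inl 1.00 1.00
5 edge [ 672.7 -150.   289.2] inl 1.00 1.00
5 ridge [679.3  90.  284.8] inl 1.00 0.80
5 ridge [673.8 -38.  283.7] inl 1.00 0.80
5 ridge [ 669.  -150.   282.8] inl 1.00 0.80
t0 60 207.2 159.7 [107 120 126 127 127 127 127 126 125 125 126 126 128 125 102  88  88  90
  87  74  60  55  59  65  69]
t0 -130 280.8 156.1 [107 123 127 128 128 128 129 128
[... 346 characters left out ...]
127 128 128 130 143 165 178 180 177 165 134 103  97  98  97
  95  92  90  90  90  91  92]
t5 -130 283.9 143.3 [127 128 128 128 128 128 128 133 152 174 179 177 165 129  90  79  81  85
  97 118 135 139 139 137 129]
s0 60 256.8 179.9 [101 101 107 119 126 130 129 129 131 135 134 121 106  99  98  99  99  93
  81  66  61  67  74  78  78]
s0 -130 293.8 205.5 [116 124 127 130 131 131 130 130 132 135 136 127 112 100  96  98 102 105
 105 101  93  82  76  75  75]
s4 60 257.1 160.0 [107 114 123 129 132 138 159 185 200 186 152 119 103  94  81  56  33  22
  22  27  32  33  34  39  48]
s4 -130 295.0 184.0 [121 128 131 133 137 149 176 205 210 191 160 140 129 111  94  88  87  88
  90  92  94  94  95 100 104]
```

```bash
cat > sil.py <<'E'
from lip import *
from scipy.optimize import least_squares
from scipy.stats import theilslopes
def drop(f,z,ys):
    "strongest bright->dark step just below the lip nose, per column; line fit"
    g=G(f["color"]);P=[]
    for y in ys:
        u,v=proj(f,[668+.046*(y+38),y,z-4]);c=cv2.getRectSubPix(g,(1,17),(u,v))[:,0]
        d=np.interp(np.arange(0,15.01,.05),np.arange(.5,16),-np.diff(c));k=d.argmax()*.05
        P.append((u,v-8+k))
    P=np.array(P);sl,b=theilslopes(P[:,1],P[:,0])[:2];e=abs(P[:,1]-sl*P[:,0]-b);return sl,b,(e<.5).mean()
def silh(tag,z):
    S=dict(np.load(f"pics/side{tag}.npz"));T=dict(np.load(f"pics/top{tag}.npz"))
    ys=[y for y in range(-150,85,5) if tag=="0" or abs(y+40)>55];yss=[y for y in ys if tag=="0" or y<-105 or y>25]
    a=drop(S,z,yss);b=drop(T,z,ys)
    cam=[-f["R"].T@f["t"] for f in(S,T)]
    def res(p,y):
        o=[]
        for f,L,c,s in((S,a,cam[0],-1),(T,b,cam[1],-1)):
            C=np.array([p[0]+4+.046*(y+38),y,p[1]-4]);d=(C-c);d=np.array([d[0],d[2]])/np.hypot(d[0],d[2]);n=np.array([-d[1],d[0]])
            X1=C+4*np.array([n[0],0,n[1]]);X2=C-4*np.array([n[0],0,n[1]]);u1,u2=proj(f,X1),proj(f,X2);u=u1 if u1[1]>u2[1] else u2
            o.append(u[1]-L[0]*u[0]-L[1])
        return o
    for y in(80,-38,-140): print(tag,"nose x,lip_top z",least_squares(res,[668,z],args=(y,)).x.round(1),"inl %.2f %.2f"%(a[2],b[2]))
E
python3 - <<'E'
from sil import *
silh("0",170);silh("4",240);silh("5",278)
for t in("1","4","5"):
    S=dict(np.load(f"pics/side{t}.npz"))
    for y in(-150,-130,-110,60): match(f"rail {t} y{y}",s0,S,[700,y,312],17,17)
for t in("2","4","5"):
    S=dict(np.load(f"pics/top{t}.npz"))
    for y in(-130,40,70): match(f"top rail {t} y{y}",t0,S,[700,y,312],17,13)
E
```

```text
clock 14.3 tip [680.68  -40.761 260.838] z [ 0.913 -0.04  -0.405] x [ 0.405 -0.012  0.914] F [-0.697 -0.614 -0.246] q [-0.077  0.252  2.302  3.085  0.567 -1.542]
0 nose x,lip_top z [662.4 185. ] inl 0.70 0.21
0 nose x,lip_top z [662.6 184.4] inl 0.70 0.21
0 nose x,lip_top z [662.8 183.8] inl 0.70 0.21
4 nose x,lip_top z [665.5 251.9] inl 1.00 0.96
4 nose x,lip_top z [665.7 251.2] inl 1.00 0.96
4 nose x,lip_top z [665.9 250.7] inl 1.00 0.96
5 nose x,lip_top z [666.  288.7] inl 1.00 1.00
5 nose x,lip_top z [665.5 290. ] inl 1.00 1.00
5 nose x,lip_top z [665.2 291.2] inl 1.00 1.00
rail 1 y-150 rise 0.0 ncc 0.99 [np.float64(0.5), np.float64(1.0), np.float64(1.5)]
rail 1 y-130 rise 0.0 ncc 0.99 [np.float64(0.5), np.float64(1.0), np.float64(1.5)]
rail 1 y-110 rise 0.0 ncc 0.99 [np.float64(0.5), np.float64(1.0), np.float64(1.5)]
rail 1 y60 rise 0.0 ncc 1.00 [np.float64(0.5), np.float64(1.0), np.float64(1.5)]
rail 4 y-150 rise 68.0 ncc 0.90 [np.float64(67.5), np.float64(68.5), np.float64(67.0)]
rail 4 y-130 rise 68.0 ncc 0.85 [np.float64(68.5), np.float64(67.5), np.float64(69.0)]
rail 4 y-11
[... 621 characters left out ...]
 0.0 ncc 1.00 [np.float64(0.5), np.float64(1.0), np.float64(1.5)]
top rail 2 y70 rise 0.0 ncc 1.00 [np.float64(0.5), np.float64(1.0), np.float64(1.5)]
top rail 4 y-130 rise 71.0 ncc 0.99 [np.float64(71.5), np.float64(70.5), np.float64(72.0)]
top rail 4 y40 rise 71.5 ncc 0.98 [np.float64(72.0), np.float64(71.0), np.float64(72.5)]
top rail 4 y70 rise 72.0 ncc 0.98 [np.float64(72.5), np.float64(71.5), np.float64(73.0)]
top rail 5 y-130 rise 123.0 ncc 0.73 [np.float64(123.5), np.float64(124.0), np.float64(124.5)]
top rail 5 y40 rise 109.5 ncc 0.97 [np.float64(110.0), np.float64(109.0), np.float64(110.5)]
top rail 5 y70 rise 111.0 ncc 0.96 [np.float64(111.5), np.float64(110.5), np.float64(112.0)]
```

The silhouettes place the lip top at about 289 (nose x ≈ 666, matching the hood face minus 31), so the window started above its lowest position. I'll refine the pointer tip before correcting.

```bash
python3 - <<'E'
from h import *
L=lambda n:np.load(f"pics/{n}.npz")["color"].astype(float).mean(2)
s=(L("side0")+L("side1")+L("side2")+L("side3"))/4;t=(L("top0")+L("top2")+L("top3"))/3
print("side r132-146 c250-262");print(s[132:147,250:263].round().astype(int))
print("top r133-146 c174-190");print(t[133:147,174:191].round().astype(int))
S=dict(np.load("pics/side0.npz"));T=dict(np.load("pics/top0.npz"))
for X in([700,98,272],[700,98,281],[700,98,290],[700,110,281],[700,118,281],[690,98,281]):print(X,proj(S,X).round(1),proj(T,X).round(1))
E
```

```text
side r132-146 c250-262
[[ 31  56  85  91  84  78  77  85  87  92 100 112 112]
 [ 33  55  86  93  85  77  74  80  82  83  93 107 111]
 [ 33  58  85  92  84  79  76  80  81  83  92 107 113]
 [ 29  56  80  80  71  70  69  78  83  82  90 104 111]
 [ 28  52  74  71  58  55  67  78  80  81  88  99 103]
 [ 25  49  69  71  55  48  62  80  82  80  84  93  93]
 [ 24  43  67  74  62  44  54  73  79  76  81  90  91]
 [ 22  39  60  64  52  38  48  68  76  74  82  91  92]
 [ 52  54  60  59  45  40  51  72  77  78  85  92  90]
 [104  90  82  76  62  54  66  79  83  84  91  97  95]
 [135 112  97  96  86  77  84  91  88  89  94 103 102]
 [139 117 103 103 100  96  92  99  96  93  98 106 106]
 [124 107 100 106 108 105  98 103 101  96 100 109 107]
 [113  98  97 107 110 112 102 104 101  99 102 110 112]
 [103  92  95 105 110 111 104 107 103  99 101 111 112]]
top r133-146 c174-190
[[ 68  70  74  78  76  73  70  72  72  70  77  80  80  77  80  89  92]
 [ 69  67  63  70  79  78  76  75  72  68  75  81  81  79  77  83  92]
 [ 68  68  68  73  78  74  69  70  74  73  71  77  81  80  80  83  90]
 [ 67  67  67  6
[... 325 characters left out ...]
  79  78  77]
 [ 79  74  65  77  90  91  86  79  79  78  76  73  69  72  78  79  78]
 [ 79  78  71  66  67  66  67  74  80  75  71  70  69  69  74  78  78]
 [ 81  78  75  69  66  66  66  72  77  74  75  72  70  67  73  77  78]
 [ 94  78  78  72  67  67  66  68  74  79  77  75  72  68  68  75  79]
 [109  81  77  76  70  66  67  67  73  79  79  77  74  73  69  77  87]
 [ 99  97  80  78  73  66  66  66  68  75  79  79  78  79  73  76  90]]
[700, 98, 272] [256.3 142.3] [185.7 139.5]
[700, 98, 281] [256.4 139.5] [185.1 138.2]
[700, 98, 290] [256.4 136.6] [184.5 137. ]
[700, 110, 281] [254.1 138.3] [179.9 138.7]
[700, 118, 281] [252.6 137.5] [176.5 139. ]
[690, 98, 281] [253.6 140.1] [185.4 142.3]
```

Pointer tip is about 282 and lip top about 287–289, so the window is roughly 6–7 mm too high. I'll come out from under the lip, go above it, and ease the window back down.

{"op": "play_rows", "data": {"dp": [[-0.06,0,0.025],[-0.114,0,0.051],[-0.25,0.015,-0.3],[-0.4,0.03,-0.65],[-0.57,0.047,-0.976]], "rot": [[0,0,0],[0,0,0],[0,0,0],[0,0,0],[0,0,0]]}}

```text
clock: 14.72
eef_pos: [653.5, -41.5, 247.3]
tcp_rot: [3.129, -1.154, -0.03]
contact_force: [0.1, -0.4, -0.4]
opening: -0.003
grasp_force: 0.0
```

{"op": "play_rows", "data": {"dp": [[0.3,0,-0.13],[0.6,0,-0.27],[0.9,0,-0.4],[1.14,0,-0.506],[1.14,0,-0.506]], "rot": [[0,0,0],[0,0,0],[0,0,0],[0,0,0],[0,0,0]]}}

```text
clock: 15.13
eef_pos: [654.9, -41.4, 300.1]
tcp_rot: [3.128, -1.158, -0.03]
contact_force: [1.0, -0.4, 0.6]
opening: -0.002
grasp_force: 0.0
```

```bash
python3 - <<'E'
from sil import *
for n in("side","top"):np.savez(f"pics/{n}6.npz",**optics.grab_frame(n))
silh("6",288)
import nose;nose.nose("6",288)
go([680,-40,303])
S=dict(np.load("pics/side6.npz"));T=dict(np.load("pics/top6.npz"))
for d in(0,):print(proj(S,tip),proj(T,tip))
print("tip search side");u,v=map(int,proj(S,tip));print(S["color"].astype(int).mean(2)[v-8:v+8,u-6:u+8].round().astype(int))
E
```

```text
clock 15.1333 tip [636.557 -40.55  308.146] z [ 0.915 -0.04  -0.401] x [ 0.401 -0.012  0.916] F [ 1.004 -0.442  0.62 ] q [-0.087  0.08   2.354  3.051  0.452 -1.512]
6 nose x,lip_top z [662.7 301.3] inl 0.05 1.00
6 nose x,lip_top z [664.1 297. ] inl 0.05 1.00
6 nose x,lip_top z [665.3 293.3] inl 0.05 1.00
6 edge [677.5  90.  305.8] inl 0.24 1.00
6 edge [672.7 -38.  303.6] inl 0.24 1.00
6 edge [ 668.5 -150.   301.6] inl 0.24 1.00
6 ridge [674.1  90.  301.1] inl 0.10 0.68
6 ridge [669.1 -38.  298.3] inl 0.10 0.68
6 ridge [ 664.8 -150.   295.8] inl 0.10 0.68
dp to [680, -40, 303] [ 0.318 -0.06   1.045]
[266.343 149.618] [246.878 155.496]
tip search side
[[124 126 126 123 119 113 110 104  96  94  95  97 106 108]
 [129 131 127 129 125 121 123 114 108 104  96  99  97  99]
 [127 135 132 131 125 126 126 122 121 112 105 100  96  97]
 [101 117 122 129 128 125 129 127 124 121 114 111 104  96]
 [ 65  87  95 109 108 113 118 120 123 126 125 124 114 108]
 [ 32  48  62  73  74  86  96 102 116 125 127 124 122 118]
 [ 22  22  33  34  46  53  69  95 130 140 135 129 125 124]
 [ 20  19  19  22  24  29  59 118 176 187 155 131 128 129]
 [ 18  19  21  20  19  29  77 154 211 221 195 160 145 131]
 [ 30  25  22  14  21  34  87 158 214 227 223 208 188 163]
 [ 55  46  39  31  30  46  87 142 187 214 223 224 220 210]
 [ 84  74  71  62  57  64  91 113 140 168 198 217 226 229]
 [101  91  93  89  84  90 106 114 116 123 150 178 203 220]
 [105 104 105 103  97 112 117 122 115 116 116 133 158 187]
 [107 107 103 102 109 114 121 123 120 120 117 114 120 137]
 [106 106 105 101 107 116 122 120 119 121 117 114 112 116]]
```

{"op": "play_rows", "data": {"dp": [[0.07,-0.01,0.2],[0.14,-0.02,0.42],[0.22,-0.03,0.64],[0.3,-0.04,0.86],[0.36,-0.05,1.03]], "rot": [[0,0,0],[0,0,0],[0,0,0],[0,0,0],[0,0,0]]}}

```text
clock: 15.65
eef_pos: [698.9, -41.2, 293.2]
tcp_rot: [3.129, -1.153, -0.03]
contact_force: [0.6, 0.4, -0.4]
opening: -0.001
grasp_force: 0.0
```

{"op": "play_rows", "data": {"dp": [[0,0,0],[-0.023,0,0.01],[-0.046,0,0.02]], "rot": [[0,0,0],[0,0,0],[0,0,0]]}}

```text
clock: 15.9
eef_pos: [697.2, -41.1, 291.3]
tcp_rot: [3.129, -1.153, -0.03]
contact_force: [-0.0, 0.8, -0.1]
opening: -0.001
grasp_force: 0.0
```

```bash
sed -i 's/yss=\[y for y in ys if tag=="0" or y<-105 or y>25\]/yss=[y for y in ys if tag=="0" or y<-85 or (y>25 and int(tag)<6)]/' sil.py; python3 - <<'E'
from sil import *
silh("4",250);silh("5",288);silh("6",288)
for t in("4","5","6"):
    S=dict(np.load(f"pics/side{t}.npz"));y=-120;u,v=proj(S,[666+.046*(y+38),y,288 if t!="4" else 250]);print(t,round(v,1),cv2.getRectSubPix(G(S["color"]),(1,21),(u,v))[:,0].astype(int))
E
```

```text
clock 15.9 tip [678.936 -40.324 299.444] z [ 0.913 -0.04  -0.406] x [ 0.406 -0.012  0.914] F [-0.041  0.843 -0.05 ] q [-0.077  0.161  2.28   3.073  0.453 -1.528]
4 nose x,lip_top z [666.5 251.6] inl 0.91 0.96
4 nose x,lip_top z [666.4 251.7] inl 0.91 0.96
4 nose x,lip_top z [666.4 251.8] inl 0.91 0.96
5 nose x,lip_top z [666.5 289.6] inl 1.00 1.00
5 nose x,lip_top z [666.4 289.7] inl 1.00 1.00
5 nose x,lip_top z [666.4 289.8] inl 1.00 1.00
6 nose x,lip_top z [666.5 289.6] inl 0.91 1.00
6 nose x,lip_top z [666.4 289.7] inl 0.91 1.00
6 nose x,lip_top z [666.4 289.8] inl 0.91 1.00
4 177.4 [104 109 119 126 129 131 135 148 172 197 208 197 172 151 138 125 107  93
  87  87  92]
5 164.2 [105 111 118 126 131 138 154 179 205 218 211 189 164 152 154 160 163 163
 162 161 161]
6 164.2 [103 109 117 125 130 137 154 184 213 224 213 186 159 149 153 159 162 162
 161 160 160]
```

{"op": "play_rows", "data": {"dp": [[-0.023,0,0.01],[-0.046,0,0.02],[-0.069,0,0.03]], "rot": [[0,0,0],[0,0,0],[0,0,0]]}}

```text
clock: 16.15
eef_pos: [697.2, -41.2, 288.8]
tcp_rot: [3.129, -1.154, -0.031]
contact_force: [0.1, 0.6, -0.2]
opening: -0.004
grasp_force: 0.0
```

{"op": "play_rows", "data": {"dp": [[-0.017,0,0.008],[-0.034,0,0.015],[-0.046,0,0.02]], "rot": [[0,0,0],[0,0,0],[0,0,0]]}}

```text
clock: 16.4
eef_pos: [697.3, -41.2, 286.8]
tcp_rot: [3.129, -1.154, -0.03]
contact_force: [0.1, -0.3, -0.5]
opening: -0.002
grasp_force: 0.0
```

{"op": "play_rows", "data": {"dp": [[-0.017,0,0.008],[-0.034,0,0.015],[-0.046,0,0.02]], "rot": [[0,0,0],[0,0,0],[0,0,0]]}}

```text
clock: 16.65
eef_pos: [697.5, -41.2, 285.1]
tcp_rot: [3.129, -1.154, -0.03]
contact_force: [-1.0, 0.3, 1.9]
opening: 0.002
grasp_force: 1.1
```

{"op": "play_rows", "data": {"dp": [[-0.012,0,0.005],[-0.023,0,0.01]], "rot": [[0,0,0],[0,0,0]]}}

```text
clock: 16.82
eef_pos: [697.5, -41.2, 284.0]
tcp_rot: [3.129, -1.154, -0.03]
contact_force: [-0.7, -0.4, 2.3]
opening: 0.0
grasp_force: 1.1
```

```bash
python3 - <<'E'
from sil import *
for n in("side","top"):np.savez(f"pics/{n}7.npz",**optics.grab_frame(n))
silh("7",288)
S=dict(np.load("pics/side7.npz"));print(proj(S,tip));u,v=map(int,proj(S,tip));print(S["color"].astype(int).mean(2)[v-8:v+8,u-8:u+8].round().astype(int))
E
```

```text
clock 16.8167 tip [679.221 -40.432 292.118] z [ 0.914 -0.04  -0.405] x [ 0.405 -0.012  0.914] F [-0.725 -0.373  2.28 ] q [-0.077  0.178  2.285  3.076  0.476 -1.532]
7 nose x,lip_top z [666.5 289.6] inl 0.91 0.46
7 nose x,lip_top z [666.4 289.7] inl 0.91 0.46
7 nose x,lip_top z [666.4 289.8] inl 0.91 0.46
[278.767 151.924]
[[ 96  97  94 100 102 106 114 119 123 123 122 124 123 119 120 117]
 [ 88  99 102 101  98  98 103 110 118 121 123 125 121 122 118 122]
 [ 71  93 111 108 105  99 100 103 108 112 120 121 124 126 121 118]
 [ 53  74  95 106 116 106 100 103  98  99 108 115 123 124 121 121]
 [ 36  40  61  82 101  98 100  99  99  96  94 102 109 113 124 119]
 [ 19  23  37  48  66  69  81  85  87  91  92  97 101 103 107 116]
 [ 17  18  23  28  31  41  50  61  68  76  87  95  94  96 101 105]
 [ 16  13  20  20  21  24  26  31  40  62  89 103 100  98 100  98]
 [ 19  15  15  18  18  17  20  20  34  67 100 110 114 103 102 101]
 [ 18  24  29  19  20  18  15  25  42  78 113 121 125 119 107 104]
 [ 28  45  51  42  32  29  25  29  53  94 118 127 125 123 116 117]
 [ 44  73  84  83  68  65  53  53  78 117 137 130 127 124 127 122]
 [ 68  92 102 102 102  96  89  88 114 158 180 153 133 127 126 124]
 [ 97 110 112 107 103 111 113 119 150 199 215 195 164 146 133 128]
 [115 116 117 109 108 105 114 132 165 211 225 221 208 191 159 132]
 [120 125 120 119 116 110 110 121 150 194 217 224 227 220 193 160]]
```

```bash
python3 - <<'E'
from h import *
np.set_printoptions(precision=2,suppress=True)
S=dict(np.load("pics/side0.npz"));T=dict(np.load("pics/top0.npz"))
print("screw",*tri([ray(S,253.1,137.8),ray(T,178.6,140.1)]))
print("tip",*tri([ray(S,256.5,139.3),ray(T,185,138.6)]))
print("blob",*tri([ray(S,255.0,138.4),ray(T,182,138.4)]))
c=-S["R"].T@S["t"]
for y in(-120,60):
  for zt in(283,285,287,290):
    C=np.array([666.4+4+.046*(y+38),y,zt-4]);d=C-c;d=np.array([d[0],d[2]])/np.hypot(d[0],d[2]);n=np.array([d[1],0,-d[0]]) if d[0]>0 else 0
    lo=np.array([d[1],0,-d[0]]);lo=lo if lo[2]<0 else -lo
    u=proj(S,[666.4+.046*(y+38),y,288]);e=proj(S,C+4*lo);sl=(proj(S,C+[.46,10,0])-proj(S,C));sl=sl[1]/sl[0]
    print(y,zt,"lower silhouette row at col",u[0],e[1]+sl*(u[0]-e[0]), "front-most mid row",proj(S,C-[4,0,0])[1]+sl*(u[0]-proj(S,C-[4,0,0])[0]),"top tangent",proj(S,C+[0,0,4])[1]+sl*(u[0]-proj(S,C+[0,0,4])[0]))
for t in("5","6","7"):
  f=dict(np.load(f"pics/side{t}.npz"))
  for y in(-120,-140,60):
    u=proj(f,[666.4+.046*(y+38),y,288]);print(t,y,u.round(1),"first row %.1f"%(u[1]-6),cv2.getRectSubPix(f["color"].astype(np.float32).mean(2),(1,15),(u[0],u[1]+1))[:,0].astype(int))
E
```

```text
screw [697.26 112.79 282.13] [np.float64(0.8095697391780358), np.float64(0.8095697391778254)]
tip [699.58  97.9  281.54] [np.float64(0.6970482801287021), np.float64(0.6970482801286962)]
blob [699.82 105.01 282.32] [np.float64(0.004713378317775708), np.float64(0.004713378317739409)]
-120 283 lower silhouette row at col 291.9323614933262 168.1623271128565 front-most mid row 167.43060688505057 top tangent 164.95653933396787
-120 285 lower silhouette row at col 291.9323614933262 167.4461991821723 front-most mid row 166.71182727017342 top tangent 164.23852295605653
-120 287 lower silhouette row at col 291.9323614933262 166.72919351982446 front-most mid row 165.99215742182474 top tangent 163.51962054134708
-120 290 lower silhouette row at col 291.9323614933262 165.6520358024482 front-most mid row 164.910979837456 top tangent 162.43960200841997
60 283 lower silhouette row at col 255.5936167694723 146.57111907495226 front-most mid row 145.90999042886244 top tangent 143.67469687671533
60 285 lower silhouette row at col 255.5936167694723 145.92420289952764 front-most mid row 145.26072238846623
[... 481 characters left out ...]
158 145 151 154 153 149 146]
5 60 [255.6 143. ] first row 137.0 [ 76  96 121 155 196 216 209 174 132 107 102  85  60  33  22]
6 -120 [291.9 164.2] first row 158.2 [127 128 140 172 213 228 217 187 149 137 147 152 155 155 154]
6 -140 [296.5 166.8] first row 160.8 [128 129 140 170 204 221 216 186 152 143 147 152 153 147 143]
6 60 [255.6 143. ] first row 137.0 [ 77  99 129 153 150 107  59  35  27  21  11  15  19  18  20]
7 -120 [291.9 164.2] first row 158.2 [121 125 128 141 173 212 225 213 177 144 143 152 157 153 153]
7 -140 [296.5 166.8] first row 160.8 [126 127 130 153 193 219 223 212 177 146 143 150 151 146 143]
7 60 [255.6 143. ] first row 137.0 [66 50 32 19 22 28 34 33 34 39 46 50 45 34 15]
```

The finger resting on the lip agrees with the camera within about 1 mm. The lip top is now about 282.5 and the pointer tip 281.5–282.3. The earlier 289 was biased by shading on the nose. I'll lift off and back away.

{"op": "play_rows", "data": {"dp": [[0.03,0,-0.013],[0.12,0,-0.05],[0.24,0,-0.1],[0.4,0,-0.5],[0.5,0,-1.2]], "rot": [[0,0,0],[0,0,0],[0,0,0],[0,0,0],[0,0,0]]}}

```text
clock: 17.33
eef_pos: [662.7, -39.6, 322.0]
tcp_rot: [3.129, -1.153, -0.03]
contact_force: [-0.8, -0.2, 1.3]
opening: -0.005
grasp_force: 0.0
```

{"op": "play_rows", "data": {"dp": [[0,0,-0.5],[0,0,-1.0],[0,0,-1.5],[0,0,-1.8],[0,0,-1.8]], "rot": [[0,0,0],[0,0,0],[0,0,0],[0,0,0],[0,0,0]]}}

```text
clock: 17.75
eef_pos: [594.3, -36.6, 352.2]
tcp_rot: [3.128, -1.155, -0.03]
contact_force: [0.6, -0.4, -0.2]
opening: 0.002
grasp_force: 0.0
```

```bash
python3 - <<'E'
from h import *
from rig import telemetry,optics
s=telemetry.sense();print(s["clock"],s["eef_pos"],s["contact_force"])
for n in("side","top"):np.savez(f"pics/{n}8.npz",**optics.grab_frame(n))
for t in("6","7","8"):
  f=dict(np.load(f"pics/side{t}.npz"))
  for y in(-120,-140):
    u=proj(f,[666.4+.046*(y+38),y,288]);print(t,y,"first row %.1f"%(u[1]-6),cv2.getRectSubPix(f["color"].astype(np.float32).mean(2),(3,15),(u[0],u[1]+1)).mean(1).astype(int))
# bystanders: change on the low board between first and last top view
a=np.load("pics/side1.npz")["color"].astype(int);b=np.load("pics/side8.npz")["color"].astype(int)
print("switch/pliers/flux diff",abs(a-b)[240:310,180:280].mean().round(1))
E
```

```text
17.75 [594.34133705 -36.60063277 352.22334541] [ 0.58412626 -0.43183457 -0.16775936]
6 -120 first row 158.2 [126 130 144 176 212 225 213 185 152 139 147 153 155 154 152]
6 -140 first row 160.8 [127 130 141 170 203 220 213 185 154 143 144 149 150 147 144]
7 -120 first row 158.2 [123 127 132 147 178 211 223 210 177 148 144 151 154 154 152]
7 -140 first row 160.8 [125 127 133 156 192 216 221 208 176 149 145 149 150 145 143]
8 -120 first row 158.2 [122 126 131 146 175 210 222 210 180 150 144 149 153 152 149]
8 -140 first row 160.8 [121 124 130 148 175 203 216 206 175 150 144 148 150 145 143]
switch/pliers/flux diff 10.3
```

```bash
python3 -c "
from rig import r
print(r.sign_off())"
```

```text
the job is handed in; nothing more can be done
None
```

The fan rocker is pressed fully on, and the window stands with its lip top about level with the pointer tip (within about 1 mm by my measurements). It overshot by about 3 mm on the way up, so I eased it back down with the finger on the lip's top. The arm is clear of everything and the job is handed in.

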